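# Clamp a brass wheel with the ring of the wheel clamp

## Task

Stand the brass wheel, pinion up, on top of the little steel wheel clamp, between its two fixed posts and its brass driving pin. Then turn the clamp's slim knurled ring clockwise until the pin presses the wheel snugly but gently against the two posts (aim at 9 N; 16 N would mark the teeth), without touching the fixed collars above and below the ring, and let go. Leave the other things on the bench alone.

Things in the scene. Friction and masses are not known exactly. Their poses are not given: they have to be found in the camera images.
- wheel_mid (a point): centre of the loose brass wheel: a toothed disc 20 mm in diameter, 5 mm thick, lying flat on the rosewood block, a solid steel pinion 9 mm in diameter rising from its middle, its top 30 mm above the disc's underside (point 15 mm above the underside, on the axis, z along the pinion); about 30 g
- block: rosewood sorting block, fixed, 110 mm along its x, 150 mm along its y, 30 mm high; origin at the centre of its underside. The wheel stands on its top, pinion up.
- chuck: the fixed steel wheel clamp, a round stack with a vertical axis; origin at the centre of its underside, z up. From the bottom: base disc 110 mm in diameter and 10 mm thick, lower collar, turning ring, upper collar with a flat top 58 mm above the bench. On that top stand two fixed posts and the driving pin.
- chuck_top (a point): centre of the upper collar's flat top, on the clamp's axis, 58 mm above the bench
- nest (a point): where the middle of the wheel's underside ends up when it bears on both posts, on the upper collar's top, 15 mm out from the axis along the clamp's x
- load_point (a point): a good place to set the middle of the wheel's underside down: 3 mm short of the nest, on the upper collar's top, clear of the posts by 2 mm and of the pin by 3 mm or more
- posts: the two fixed steel posts, 5 mm in diameter, 9 mm high, standing on the upper collar's top at (21, -11) and (7, -10) mm in the clamp's x and y; origin on the axis, 58 mm above the bench
- pin: the brass driving pin, 7 mm in diameter, standing 10 mm above the upper collar's top, 21 mm from the clamp's axis in a curved slot; it swings clockwise (seen from above) round the axis towards the wheel. It is sprung: about 11 N per mm. Body origin on the axis, 34 mm above the bench.
- ring_mid (a point): centre of the slim turning ring, 40 mm above the bench, on the clamp's axis. The ring is 64 mm in diameter, knurled, 14 mm high (33 to 47 mm above the bench). Clockwise seen from above drives the pin to the wheel; it stays where it is left and can be let go and gripped afresh.
- ring: the same ring, by feel: clockwise it first turns almost freely through an unknown play of 0 to 0.5 rad, then takes the pin along against a steady drag (0.30 N m moving, 0.05 to 0.1 N m left when the hand stops) for 0.4 to 0.66 rad until the wheel bears on both posts; then each newton on the wheel adds 0.015 to 0.02 N m, moving or stopped (9 N: some 0.16 N m more, about 0.12 rad further).
- lower: lower fixed collar under the ring, 70 mm in diameter, 10 to 32 mm above the bench (the ring begins 1 mm over it); not to be touched; origin at the centre of its underside
- upper: upper fixed collar over the ring, 54 mm in diameter, 48 to 58 mm above the bench; not to be touched by the fingers (the wheel stands on it); origin at the centre of its underside
- tray (a joint): tilt of the tin tray of rejected wheels on its pivot stand (110 x 158 x 75 mm in all, beyond the chuck and the block); 0 when level; to be left alone
- bakelite: dark bakelite box of steel arbors, 75 x 110 x 32 mm, loose; origin at the centre of its underside; to be left alone
- jar: white glass jar with a metal lid, 64 mm in diameter, 74 mm high, loose; origin at the centre of its underside; to be left alone
- caliper: chrome caliper lying flat, about 60 x 150 x 8 mm, loose; origin at the underside of its bar; to be left alone
There are look-alikes about, which are no part of the job. What is shaped like the chuck but orange is not meant.

How it is judged:
By the outcome, as a careful person would: the job done as asked, in the order asked, and still so for the second after the job is handed in, with the robot touching nothing.
It also fails if it takes over 69 s, if anything falls off the work surface, if the arm or the gripper's body presses on something with over 40 N, if the wrist force passes 120 N, or if a joint passes its speed limit or range.

## Robot

A 7-joint arm with a two-finger parallel gripper is mounted at the origin on the work surface. World frame = base frame: x ahead of the robot, y to its left, z up, the work surface at z = 0. Lengths are in m, angles in degrees, forces in N, time in s.
With the tool pointing down it reaches from about 0.425 to 1.025 m from the base axis. Payload 9.4 kg.
Tool frame: the origin (TCP) lies at the centre of the arm's flange, where the gripper is bolted on; the fingertips stand 186 mm ahead of it and the grasp point (between the pads) lies 167 mm ahead of it; z points along the fingers, y is the direction in which the jaws open and shut (so a half turn about z gives the same grasp; the last joint's range is limited). The gripper opens to 93 mm and grips with 3 to 60 N. Pads are 15 mm wide; open, the fingers measure 128 mm over their backs; the gripper's body (75 mm by 188 mm) begins 65 mm behind the grasp point.
Start: joints at [72.21, 34.337, -0.143, 91.639, 0.103, 54.024, -4.572], TCP at [0.168, -0.705, 0.405] pointing down, gripper open.
Joint ranges: [-147.43, 147.43], [-19.82, 112.94], [-74.19, 73.91], [6.32, 146.72], [-59.91, 239.91], [6.04, 106.73], [-150.56, 150.56]. Speed limits (degrees/s): [127.2, 127.2, 172.46, 172.46, 180, 180, 180].

## Interface

Orientations are given as a 3x3 rotation matrix whose columns are the frame's x, y, z axes.
In Python, from cell import bot, get_image, get_calibration, order gives the robot as it stands. The module is installed in compiled form; this text tells all that it offers.
- The arm moves only by the tool jog_arm, never from a script. Its argument "moves" is text: rows parted by semicolons, each of 7 numbers parted by spaces: the opening, from 0 (shut) to 1 (fully open), then the shift along the tool's x, y, z in mm, then the turn, a rotation vector about the tool's x, y, z in rad. A call has 1 to 12 rows; each row shifts and turns the pose as measured when the row begins, along the tool's axes as they then stand; what a row does not reach is not made up. A row lasts 1/12 s, in which the tool goes at most 41.7 mm and 7.16 degrees, less where a joint would pass 70% of its speed; a pose out of reach is approached as far as the arm can. A call with a gripper value outside its range is refused whole. The fingers move at their own pace and stop on an object; the grip force is fixed at half the most. Time passes only in rows, so rows that do not move let the fingers close. It gives the time, the measured TCP pose, the force and the opening at its end, in the units of the state.
- bot.get_obs(): the state, without advancing time (a new reading comes with each control period).
- get_image(name): name is "side" or "top" or "wrist"; returns the picture (420x560x3 uint8, red, green, blue); there is no depth.
- get_calibration(name): a dict with "fov_y" (degrees; the focal length in pixels is half the picture's height over the tangent of half this angle, whatever the lens; pixels are square), "cx", "cy" (the principal point, pixels), "dist_coeffs" ([k1, k2, p1, p2, k3] as OpenCV has them; the pictures are not rectified), "pose" (4x4, takes a point from camera to world coordinates). Camera axes: x right, y down, z forward; pixel columns grow to the right and rows downward; lengths in m; the calibration is good to about 2 mm. A picture is of the moment at which its call begins: read the wrist's pose just before it. get_calibration takes no time and is no camera call; for the wrist camera it gives the pose at the moment of the call.
- order.hand_in(): hands the job in, once; it reports no verdict.
The state is a dict: "time_s": time; "qpos": joint angles; "joint_velocities": joint speeds; "tau": joint torques, N m; "eef_pos": TCP position; "eef_rot": TCP orientation; "ft_force": force on the tool from outside, world axes, zero at the start; "wrist_torque": the same for the moment, N m; "width": opening from 0.0 (shut) to 1.0 (fully open).
Only numpy, scipy, OpenCV 4.12 (cv2) and the standard library are available. Lean on these libraries where they do the work, as an engineer would, in place of code of your own. Each camera call takes 0.05 s, during which the arm holds its last target.

## Working session

There is one attempt and no reset: what is moved stays moved. The work goes in short steps, Python scripts to look and compute and a tool call to move; the robot and the scene stay as the last step left them, time stands still between calls to the robot, and variables do not carry over. Pictures are saved under pics/ and viewed, and the job is handed in when it is done.

Besides the shell and the picture viewer there is one more tool, called after "Request:" by a JSON object that holds its "api" and its "payload". jog_arm: Moves the arm, as the interface text tells. Its arguments: {"type":"object","properties":{"moves":{"type":"string"}},"required":["moves"]}

```bash
mkdir -p pics; ls
python3 - <<'E'
from cell import bot,get_image,get_calibration
import cv2,numpy as np
np.set_printoptions(precision=4,suppress=True)
for n in ["side","top","wrist"]:
    c=get_calibration(n); print(n,c)
    cv2.imwrite(f"pics/{n}0.png",cv2.cvtColor(get_image(n),cv2.COLOR_RGB2BGR))
o=bot.get_obs(); print(o)
E
```

```text
pics
side {'fov_y': 54.81067168633826, 'cx': 274.3647426941804, 'cy': 200.48911907293842, 'dist_coeffs': array([-0.0662,  0.    ,  0.    ,  0.    ,  0.    ]), 'pose': array([[-0.9297, -0.2702,  0.2502,  0.3517],
       [-0.3683,  0.6788, -0.6354,  0.5957],
       [ 0.0018, -0.6829, -0.7305,  0.774 ],
       [ 0.    ,  0.    ,  0.    ,  1.    ]])}
top {'fov_y': 48.62742166013347, 'cx': 286.3509404326669, 'cy': 205.64537488332257, 'dist_coeffs': array([-0.0045,  0.    ,  0.    ,  0.    ,  0.    ]), 'pose': array([[-0.0189, -0.9818,  0.1888,  0.3683],
       [-0.9998,  0.0194,  0.001 ,  0.001 ],
       [-0.0046, -0.1887, -0.982 ,  1.2125],
       [ 0.    ,  0.    ,  0.    ,  1.    ]])}
wrist {'fov_y': 59.64489964179586, 'cx': 276.0264095357416, 'cy': 207.40842716510065, 'dist_coeffs': array([-0.0057,  0.    ,  0.    ,  0.    ,  0.    ]), 'pose': array([[ 0.2309, -0.9345, -0.271 ,  0.2437],
       [-0.973 , -0.2224, -0.0621, -0.6876],
       [-0.0022,  0.278 , -0.9606,  0.3825],
       [ 0.    ,  0.    ,  0.    ,  1.    ]])}
{'time_s': 0.15, 'qpos': array([72.2091, 34.3746, -0.1453, 91.6688,  0.1012, 54.0238, -4.5711]), 'joint_velocities': array([-0.0351, -0.1731,  0.0151, -0.1069,  0.046 , -0.0357,  0.0324]), 'tau': array([  0.0018, -76.5582,   1.498 , -25.2564,  -0.0525,   0.0148,
         0.0001]), 'eef_pos': array([ 0.168 , -0.7051,  0.4041]), 'eef_rot': array([[ 0.9728,  0.2317, -0.0004],
       [ 0.2317, -0.9728,  0.0011],
       [-0.0001, -0.0012, -1.    ]]), 'ft_force': array([0.6432, 0.0237, 0.0074]), 'wrist_torque': array([ 0.019,  0.025, -0.016]), 'width': 1.000584080121896}
```

View pics/side0.png

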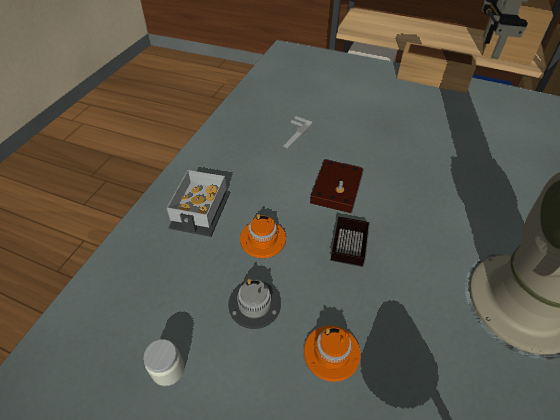

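View pics/top0.png

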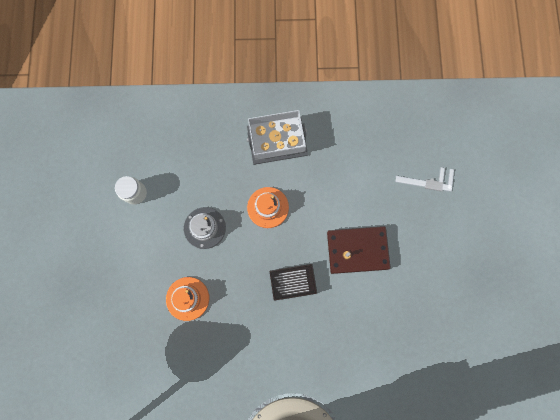

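View pics/wrist0.png

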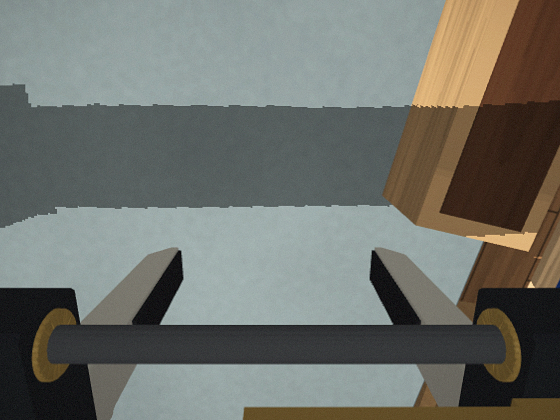

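Candidates for the clamp: the steel one (top 204,228; side 255,300) and two orange look-alikes (top 268,207 and 188,299). Candidates for the wheel: the one on the rosewood block (top 347,255; side 340,187), and the wheels in the tray (top 276,135). I choose the steel clamp and the wheel on the block, and will check both in close crops.

```bash
cat > h.py <<'E'
import numpy as np,cv2
from cell import bot,get_image,get_calibration
np.set_printoptions(precision=4,suppress=True)
def K(c):
    f=210/np.tan(np.radians(c['fov_y']/2)); return np.array([[f,0,c['cx']],[0,f,c['cy']],[0,0,1.]])
def ray(c,uv):
    p=cv2.undistortPoints(np.array([[uv]],float),K(c),np.array(c['dist_coeffs'],float))[0,0]
    d=c['pose'][:3,:3]@np.array([p[0],p[1],1]); return c['pose'][:3,3],d/np.linalg.norm(d)
def tri(*obs):
    A=np.zeros((3,3));b=np.zeros(3);R=[ray(c,uv) for c,uv in obs]
    for o,d in R:
        P=np.eye(3)-np.outer(d,d);A+=P;b+=P@o
    x=np.linalg.solve(A,b); return x,[np.linalg.norm((np.eye(3)-np.outer(d,d))@(x-o))*1000 for o,d in R]
def atz(c,uv,z):
    o,d=ray(c,uv); return o+d*(z-o[2])/d[2]
def proj(c,X):
    T=np.linalg.inv(c['pose']); r,_=cv2.Rodrigues(T[:3,:3])
    return cv2.projectPoints(np.array(X,float).reshape(-1,3),r,T[:3,3],K(c),np.array(c['dist_coeffs'],float))[0][:,0]
def crop(name,src,x0,y0,w,h,s):
    im=cv2.imread(src)[y0:y0+h,x0:x0+w]; cv2.imwrite(name,cv2.resize(im,None,fx=s,fy=s,interpolation=cv2.INTER_CUBIC))
E
python3 - <<'E'
from h import *
a=[]
for src,x,y in [("pics/top0.png",175,200),("pics/side0.png",220,260),("pics/top0.png",325,222),("pics/side0.png",305,155)]:
    im=cv2.imread(src)[y:y+60,x:x+65]; a.append(cv2.resize(im,None,fx=6,fy=5*6/5,interpolation=cv2.INTER_CUBIC)[:300*6//6+60])
m=np.vstack([np.hstack(a[:2]),np.hstack(a[2:])]); m=cv2.resize(m,(780,720)); cv2.imwrite("pics/crop0.png",cv2.resize(m,(650,600)))
E
```

```text
(no output)
```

View pics/crop0.png

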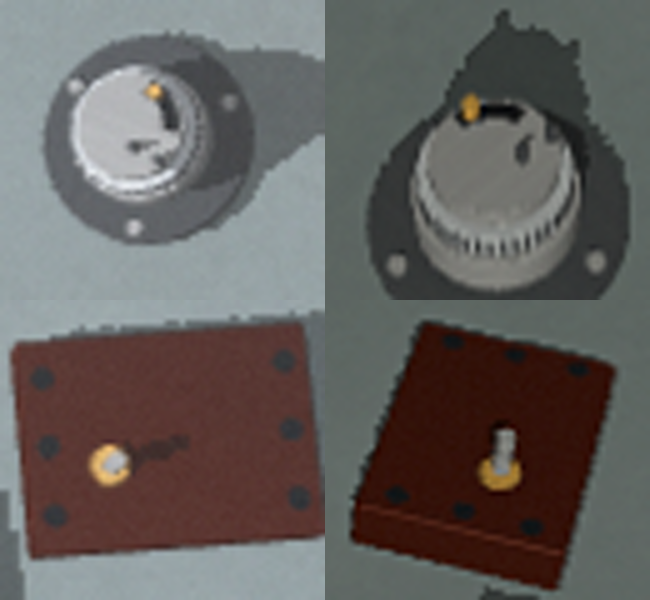

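Run:
```python
from h import *
t=get_calibration("top");s=get_calibration("side")
print("disc top",tri((t,(347,255.2)),(s,(340,189.8))), atz(t,(347,255.2),.035),atz(s,(340,189.8),.035))
print("pinion top",tri((t,(348.4,254)),(s,(341.2,182))))
print("collar top",tri((t,(201.6,225.6)),(s,(253.6,293))))
print("pin top",tri((t,(206.2,218.2)),(s,(249.2,280.6))))
print("base", atz(t,(204.8,228),.01))
for n,uv in dict(bake=(293,283),jar=(128,188),o1=(268,207),o2=(188,299),tray=(277,137),block=(358,250)).items(): print(n,atz(t,uv,.03))
for f in ["eef_pos"]: print(bot.get_obs()[f])
# tool->camera pose
o=bot.get_obs();T=np.eye(4);T[:3,:3]=o['eef_rot'];T[:3,3]=o['eef_pos'];print(np.linalg.inv(T)@get_calibration("wrist")['pose'])
```

```text
disc top (array([ 0.4638, -0.1494,  0.0299]), [np.float64(0.7842584114842087), np.float64(0.7842584114841139)]) [ 0.4641 -0.1487  0.035 ] [ 0.4622 -0.1443  0.035 ]
pinion top (array([ 0.4642, -0.1494,  0.0579]), [np.float64(0.9311625655874916), np.float64(0.9311625655874268)])
collar top (array([0.5452, 0.218 , 0.0468]), [np.float64(0.09813256504731967), np.float64(0.098132565047415)])
pin top (array([0.5609, 0.2036, 0.0632]), [np.float64(0.23209614525815273), np.float64(0.23209614525841865)])
base [0.5442 0.2163 0.01  ]
bake [ 0.3975 -0.0108  0.03  ]
jar [0.6508 0.4153 0.03  ]
o1 [0.593  0.0497 0.03  ]
o2 [0.363  0.2522 0.03  ]
tray [0.7825 0.0236 0.03  ]
block [ 0.4772 -0.1778  0.03  ]
[ 0.168  -0.7051  0.4041]
[[-0.0009 -0.9606 -0.2779  0.0777]
 [ 1.     -0.0006 -0.001   0.0006]
 [ 0.0008 -0.2779  0.9606  0.0214]
 [ 0.      0.      0.      1.    ]]
```

Request:
{"api": "jog_arm", "payload": {"moves": "1 23 -26 3 0 0 0;1 23 -26 3 0 0 0;1 23 -26 3 0 0 0;1 23 -26 3 0 0 0;1 23 -26 3 0 0 0;1 23 -26 3 0 0 0;1 23 -26 3 0 0 0;1 23 -26 3 0 0 0;1 23 -26 3 0 0 0;1 23 -26 3 0 0 0;1 23 -26 3 0 0 0;1 23 -26 3 0 0 0"}}

```text
time_s: 1.15
eef_pos: [0.3659, -0.3289, 0.363]
eef_rot: [[0.976, 0.218, -0.004], [0.218, -0.976, -0.001], [-0.004, 0.0, -1.0]]
ft_force: [1.0, -0.0, 0.2]
width: 1.001
```

Request:
{"api": "jog_arm", "payload": {"moves": "1 22 -26 2 0 0 0;1 22 -26 2 0 0 0;1 22 -26 2 0 0 0;1 22 -26 2 0 0 0;1 22 -26 2 0 0 0;1 22 -26 2 0 0 0;0.6 0 0 0 0 0 -0.12;0.6 0 0 0 0 0 -0.12;0.6 0 0 0 0 0 -0.12;0.6 0 0 0 0 0 -0.12;0.6 0 0 0 0 0 -0.12;0.6 0 0 0 0 0 -0.12"}}

```text
time_s: 2.15
eef_pos: [0.4691, -0.1249, 0.349]
eef_rot: [[0.565, 0.825, -0.003], [0.825, -0.565, 0.002], [-0.0, -0.003, -1.0]]
ft_force: [0.3, -0.1, -0.4]
width: 0.632
```

```bash
cat > shot.py <<'E'
import sys
from h import *
import json
def shot(n):
    o=bot.get_obs();c=get_calibration("wrist");im=get_image("wrist")
    cv2.imwrite(f"pics/{n}.png",cv2.cvtColor(im,cv2.COLOR_RGB2BGR))
    json.dump({k:(np.array(v).tolist()) for k,v in c.items()},open(f"pics/{n}.json","w"))
    print(o['time_s'],o['eef_pos'],o['eef_rot'].tolist(),o['qpos'],o['wrist_torque'],o['ft_force'],o['width'])
def load(n):
    c=json.load(open(f"pics/{n}.json")); c['pose']=np.array(c['pose']); return c
if __name__=="__main__": shot(sys.argv[1])
E
python3 shot.py w1
```

```text
2.15 [ 0.4691 -0.1249  0.349 ] [[0.5649405644695796, 0.825127750509199, -0.0025207055405184215], [0.8251315989330666, -0.5649381318096863, 0.0016588157047327337], [-5.530780794741195e-05, -0.003017046073670205, -0.9999954471766538]] [ 18.4992  23.4048 -13.7572 125.0133   9.9129  32.7286 -36.9403] [-0.0287 -0.0201  0.0131] [ 0.3162 -0.1473 -0.4168] 0.6322087648486424
```

View pics/w1.png

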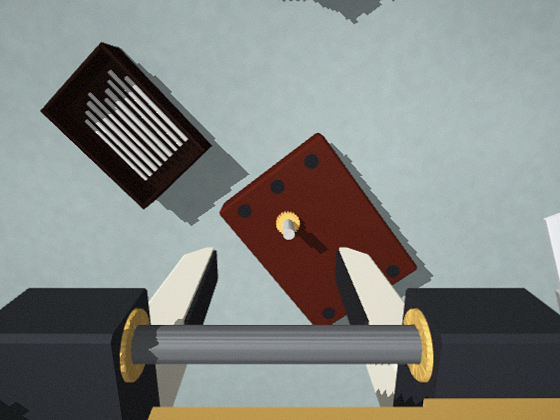

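The wheel disc is near (288,221) with the pinion top near (288,235). I'll enlarge this for exact pixels.

```bash
python3 -c "
from h import *
crop('pics/w1c.png','pics/w1.png',262,200,52,50,12)"
```

```text
(no output)
```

View pics/w1c.png

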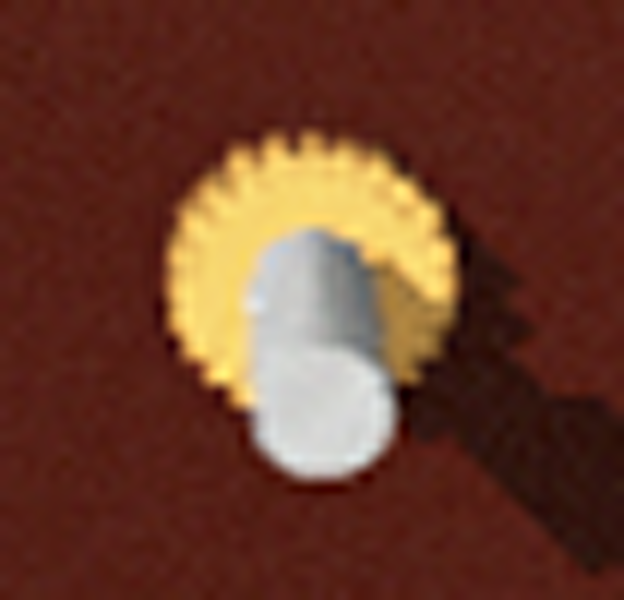

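Run:
```python
from h import *; from shot import load
c=load("w1");t=get_calibration("top");s=get_calibration("side")
print(atz(c,(287.6,222.3),.035),atz(c,(288.6,233.7),.060))
print(tri((c,(288.6,233.7)),(t,(348.4,254)),(s,(341.2,182))),tri((c,(287.6,222.3)),(t,(347,255.2)),(s,(340,189.8))))
```

```text
[ 0.4653 -0.1469  0.035 ] [ 0.4648 -0.1478  0.06  ]
(array([ 0.4643, -0.149 ,  0.058 ]), [np.float64(0.5938696371238303), np.float64(0.9263669997212646), np.float64(1.040293362064198)]) (array([ 0.464 , -0.1491,  0.0297]), [np.float64(0.7482914613589922), np.float64(0.6384152359435495), np.float64(1.0598423827486452)])
```

Request:
{"api": "jog_arm", "payload": {"moves": "0.6 -7 3 15 0 0 0;0.6 -7 3 15 0 0 0;0.6 -7 3 15 0 0 0;0.6 0 0 15 0 0 0;0.6 0 0 15 0 0 0;0.6 0 0 0 0 0 0"}}

```text
time_s: 2.7
eef_pos: [0.4649, -0.1493, 0.2722]
eef_rot: [[0.572, 0.82, 0.001], [0.82, -0.572, 0.001], [0.002, 0.001, -1.0]]
ft_force: [-0.7, -0.5, -0.6]
width: 0.601
```

```bash
python3 shot.py w2
```

```text
2.7 [ 0.4649 -0.1493  0.2722] [[0.5721966628264027, 0.8201152087697462, 0.001422460854810984], [0.8201149869611959, -0.5721980543419632, 0.0008914981261652317], [0.001545060505358209, 0.0006564692126883074, -0.9999985909171111]] [ 18.3119  30.8991 -10.0241 128.3906  13.8743  21.5996 -38.1438] [-0.0685 -0.0297  0.0322] [-0.665  -0.5321 -0.5847] 0.600827133155339
```

View pics/w2.png

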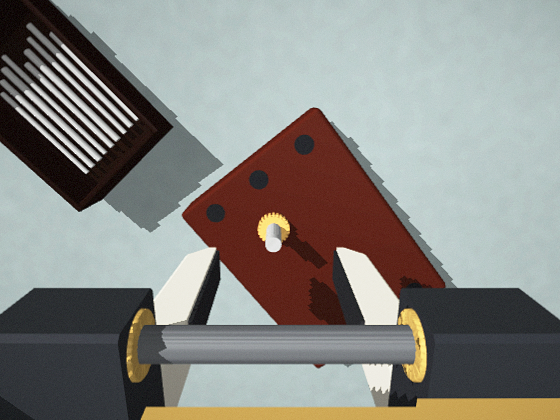

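Run:
```python
from h import *; from shot import load
crop('pics/w2c.png','pics/w2.png',250,205,52,50,12)
c=load("w1");d=load("w2")
print(tri((c,(288.6,233.7)),(d,(273.4,243.5))),atz(d,(273.4,243.5),.06),tri((c,(287.6,222.3)),(d,(273.5,228))))
o=bot.get_obs();print(proj(d,[o['eef_pos']+o['eef_rot']@[0,y,.186] for y in(-.028,0,.028)]))
```

```text
(array([ 0.4636, -0.1498,  0.0535]), [np.float64(0.07676038796975697), np.float64(0.07676038796980982)]) [ 0.4652 -0.1476  0.06  ] (array([ 0.4648, -0.1479,  0.0319]), [np.float64(0.14246783674670266), np.float64(0.14246783674672084)])
[[218.0204 266.2279]
 [275.4382 266.1862]
 [332.8755 266.128 ]]
```

View pics/w2c.png

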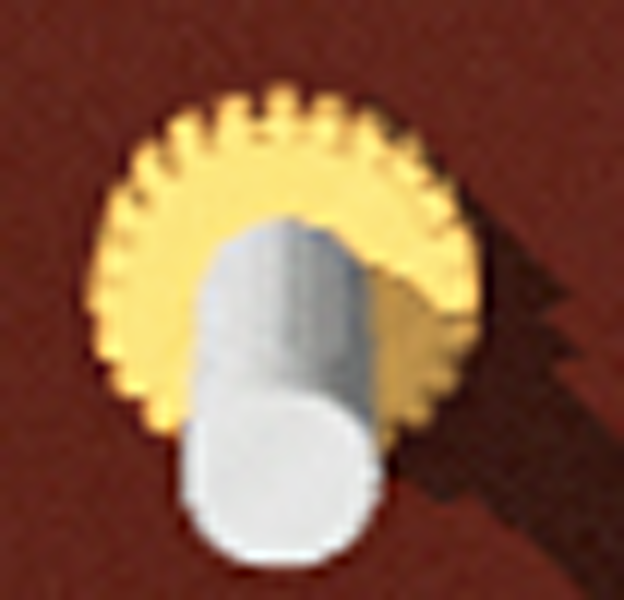

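Request:
{"api": "jog_arm", "payload": {"moves": "0.6 1 -0.5 14 0 0 0;0.4 0 0 14 0 0 0;0.4 0 0 12 0 0 0;0.4 0 0 2 0 0 0;0.4 0 0 0 0 0 0"}}

```text
time_s: 3.17
eef_pos: [0.467, -0.1482, 0.2337]
eef_rot: [[0.578, 0.816, 0.006], [0.816, -0.578, -0.001], [0.003, 0.006, -1.0]]
ft_force: [-0.8, 0.2, 0.4]
width: 0.405
```

```bash
python3 shot.py w3
```

```text
3.1667 [ 0.467  -0.1482  0.2337] [[0.5781936645378923, 0.8158751159976843, 0.006315170940577636], [0.8158948770321166, -0.5781992430992402, -0.0010885367302433224], [0.0027633170268292063, 0.0057819006590427565, -0.9999794666410798]] [ 16.0487  34.9758  -7.2525 129.6336  15.4247  15.7799 -40.0715] [-0.0635  0.0443  0.032 ] [-0.7747  0.1775  0.3725] 0.4049434549085099
```

View pics/w3.png

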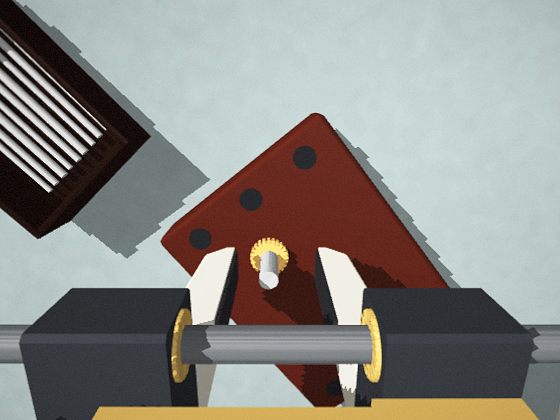

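Request:
{"api": "jog_arm", "payload": {"moves": "0.3 -1 -2 4 0.006 -0.003 0;0.3 0 0 2 0 0 0"}}

```text
time_s: 3.38
eef_pos: [0.4652, -0.148, 0.2296]
eef_rot: [[0.579, 0.815, 0.002], [0.815, -0.579, -0.001], [0.001, 0.002, -1.0]]
ft_force: [0.6, 0.3, 0.1]
width: 0.317
```

```bash
python3 shot.py w4
python3 - <<'E'
from h import *; from shot import load
d=load("w4");o=bot.get_obs();print(proj(d,[o['eef_pos']+o['eef_rot']@[0,y,o['eef_pos'][2]-.06] for y in(-.0045,0,.0045)]))
crop('pics/w4c.png','pics/w4.png',190,210,170,110,4)
E
```

```text
3.3833 [ 0.4652 -0.148   0.2296] [[0.5788776525886294, 0.8154116269867846, 0.002131175319714899], [0.815414146098782, -0.5788775974467419, -0.0007053483408972434], [0.0006585404105708571, 0.0021461008953479487, -0.9999974802845627]] [ 15.8627  35.3925  -6.9854 129.9067  15.5439  15.3095 -40.2216] [-0.0204 -0.0234  0.0224] [0.6426 0.3434 0.1172] 0.31724925198425574
[[265.3905 281.2833]
 [275.4549 281.2783]
 [285.5198 281.2726]]
```

View pics/w4c.png

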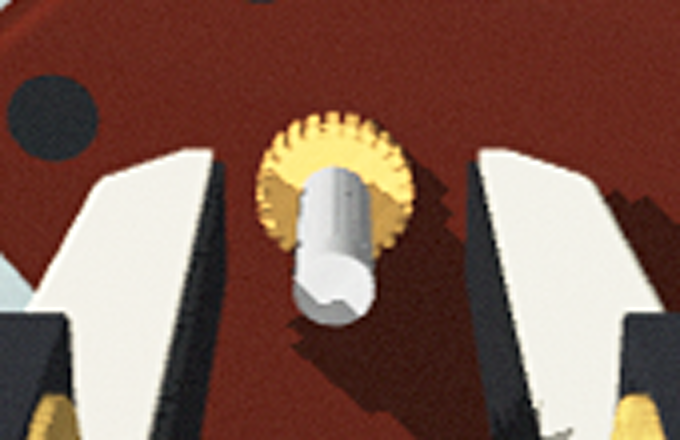

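Request:
{"api": "jog_arm", "payload": {"moves": "0.2 0 -1.2 0.5 0.002 0 0;0.05 0 0 0 0 0 0;0 0 0 0 0 0 0;0 0 0 0 0 0 0;0 0 0 0 0 0 0"}}

```text
time_s: 3.85
eef_pos: [0.4644, -0.1474, 0.2299]
eef_rot: [[0.579, 0.815, 0.002], [0.815, -0.579, 0.0], [0.001, 0.002, -1.0]]
ft_force: [0.0, -0.6, -0.4]
width: 0.087
```

```bash
python3 shot.py w5
python3 - <<'E'
from h import *
crop('pics/w5c.png','pics/w5.png',190,210,170,110,4)
E
```

```text
3.85 [ 0.4644 -0.1474  0.2299] [[0.5793886070629949, 0.8150483438175297, 0.002244826475252124], [0.8150500724681403, -0.5793904772631712, 0.00023286569927639204], [0.0014904278853964763, 0.0016947262481961907, -0.999997453260588]] [ 15.8786  35.3285  -7.0472 130.0096  15.4848  15.2718 -40.2423] [-0.0446 -0.0307  0.0203] [ 0.0237 -0.5512 -0.4118] 0.08665170674099942
```

View pics/w5c.png

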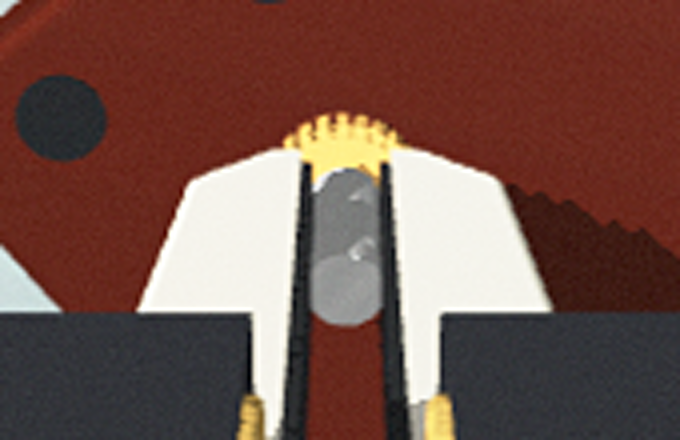

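Request:
{"api": "jog_arm", "payload": {"moves": "0 0 0 -10 0 0 0;0 0 0 -25 0 0 0;0 0 0 -30 0 0 0;0 5 -2 -30 0 0 0;0 20 -10 -25 0 0 0;0 28 -14 0 0 0 0;0 28 -14 0 0 0 0;0 28 -14 0 0 0 0;0 28 -14 0 0 0 0;0 28 -14 0 0 0 0;0 28 -14 0 0 0 0;0 28 -14 0 0 0 0"}}

```text
time_s: 4.9
eef_pos: [0.5038, 0.0984, 0.3564]
eef_rot: [[0.592, 0.806, 0.002], [0.806, -0.592, -0.001], [0.0, 0.002, -1.0]]
ft_force: [0.6, -0.5, 0.1]
width: 0.088
```

Request:
{"api": "jog_arm", "payload": {"moves": "0 28 -14 0 0 0 0;0 28 -14 0 0 0 0;0 15 -7 0 0 0 0;0 0 0 0 0 0 0"}}

```text
time_s: 5.23
eef_pos: [0.5175, 0.1876, 0.3565]
eef_rot: [[0.586, 0.81, 0.003], [0.81, -0.586, 0.002], [0.004, 0.001, -1.0]]
ft_force: [0.5, -0.1, -0.1]
width: 0.088
```

```bash
python3 shot.py c1
```

```text
5.2333 [0.5175 0.1876 0.3565] [[0.5860258309838938, 0.8102877663824941, 0.0027314960195928555], [0.8102844670634329, -0.5860316740980479, 0.002441186098525413], [0.0035788064162521984, 0.0007826906845468948, -0.9999932897474499]] [-16.3396  26.4994 -13.2011 116.8537   9.5679  37.4362 -71.6736] [ 0.0076 -0.0415 -0.0463] [ 0.5274 -0.091  -0.0749] 0.08776586575432882
```

View pics/c1.png

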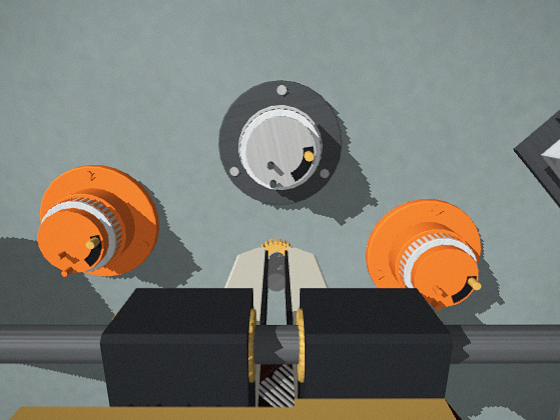

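Run:
```python
from h import *
crop('pics/c1c.png','pics/c1.png',215,75,130,130,6)
im=cv2.imread('pics/c1c.png');cv2.imwrite('pics/c1c.png',cv2.resize(im,(600,600)))
```

```text
(no output)
```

View pics/c1c.png

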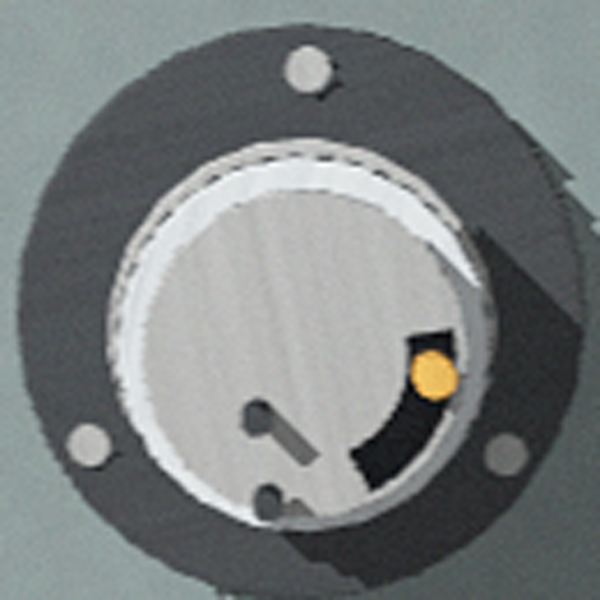

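Run:
```python
from h import *; from shot import load
c=load("c1"); s=130/600
P=lambda x,y:((x+.5)*s-.5+215,(y+.5)*s-.5+75)
top=atz(c,P(302,356),.058);base=atz(c,P(300,311),.010);pin=atz(c,P(434,375),.068);p1=atz(c,P(257,415),.067);p2=atz(c,P(268,500),.067)
print(top,base,pin,p1,p2)
for C in (top,base):
    for q in(pin,p1,p2):
        d=(q-C)[:2]*1000;print(np.hypot(*d),np.degrees(np.arctan2(d[1],d[0])))
# fit center and yaw from p1,p2: model a=(7,-10) , b=(21,-11)
a=np.array([7,-10.]);b=np.array([21,-11.])
for A,B in((a,b),(b,a)):
    dm=B-A;dw=(p2-p1)[:2]*1000
    th=np.arctan2(dw[1],dw[0])-np.arctan2(dm[1],dm[0]);R=np.array([[np.cos(th),-np.sin(th)],[np.sin(th),np.cos(th)]])
    print(np.hypot(*dw),np.degrees(th),(p1+p2)[:2]/2*1000-R@(A+B)/2)
t=get_calibration("top");sd=get_calibration("side")
print(tri((c,P(302,356)),(t,(201.6,225.6)),(sd,(253.6,293))),tri((c,P(434,375)),(t,(206.2,218.2)),(sd,(249.2,280.6))))
```

```text
[0.5451 0.2194 0.058 ] [0.5467 0.2212 0.01  ] [0.5609 0.2058 0.068 ] [0.5344 0.217  0.067 ] [0.5277 0.2047 0.067 ]
20.833440461190587 -40.661718507501774
10.98650711743783 -167.3034072397183
22.780663167047162 -140.0035293604972
21.02863532654792 -47.281258717410964
12.984604298019159 -160.7103127509196
25.167663488223727 -138.9841060955529
13.95906040362995 -114.75754490028366 [546.4465 219.154 ]
13.95906040362995 -294.7575449002837 [515.6508 202.5219]
(array([0.5449, 0.2181, 0.0473]), [np.float64(0.44568952984174254), np.float64(0.2837081873402225), np.float64(0.3146659996196955)]) (array([0.5609, 0.2041, 0.0631]), [np.float64(0.8981626593886534), np.float64(0.49747536699467004), np.float64(0.5580710390175486)])
```

Request:
{"api": "jog_arm", "payload": {"moves": "0 0 0 0 0 0 -0.12;0 0 0 0 0 0 -0.12;0 0 0 0 0 0 -0.12;0 0 0 0 0 0 -0.12;0 0 0 0 0 0 -0.12;0 0 0 0 0 0 -0.12;0 0 0 0 0 0 -0.12;0 0 0 0 0 0 -0.12;0 0 0 0 0 0 -0.12;0 0 0 0 0 0 -0.12;0 0 0 0 0 0 -0.12;0 0 0 0 0 0 -0.12"}}

```text
time_s: 6.28
eef_pos: [0.5144, 0.1667, 0.3544]
eef_rot: [[-0.76, 0.65, -0.004], [0.65, 0.759, -0.014], [-0.006, -0.013, -1.0]]
ft_force: [1.1, -0.7, -0.3]
width: 0.084
```

Run:
```python
from h import *; from shot import load
d=load("w5");pos=np.array([.4644,-.1474,.2299])
R=np.array([[0.57939,0.81505,0.00224],[0.81505,-0.57939,0.00023],[0.00149,0.00169,-1]])
for uv,z in (((276.5,282.6),.06),):
    p=atz(d,uv,z);print(p,(p-pos)@R)
o=bot.get_obs();print(o['eef_pos'],o['eef_rot'],o['qpos'])
t=np.array([.5424,.2044,.290])
print(o['eef_rot'].T@(t-o['eef_pos'])*1000)
```

```text
[ 0.465  -0.1484  0.06  ] [-0.0007  0.0008  0.1699]
[0.5144 0.1667 0.3544] [[-0.7596  0.6504 -0.004 ]
 [ 0.6504  0.7595 -0.0139]
 [-0.006  -0.0131 -0.9999]] [  1.8596  29.6823 -36.892  116.9224  27.0031  42.4798  -2.6129]
[ 3.5994 47.6712 63.8028]
```

Request:
{"api": "jog_arm", "payload": {"moves": "0 1 16 10 -0.013 0.006 0;0 1 16 20 0 0 0;0 1 16 20 0 0 0;0 0 0 5 0 0 0;0 0 0 0 0 0 0"}}

```text
time_s: 6.7
eef_pos: [0.5442, 0.1949, 0.297]
eef_rot: [[-0.758, 0.652, -0.001], [0.652, 0.758, -0.007], [-0.004, -0.006, -1.0]]
ft_force: [-0.0, -1.0, -0.8]
width: 0.089
```

```bash
python3 shot.py c2
```

```text
6.7 [0.5442 0.1949 0.297 ] [[-0.7582659607223187, 0.6519446962655546, -0.0009196853119028825], [0.6519349174526341, 0.7582450996261014, -0.006725496192180141], [-0.003687304691297637, -0.005699289799395546, -0.9999769606745427]] [ -3.1162  35.9509 -32.9954 114.9997  31.5849  38.316   -7.3677] [-0.0319 -0.1241 -0.0083] [-0.0212 -0.9942 -0.8033] 0.08881164550313556
```

View pics/c2.png

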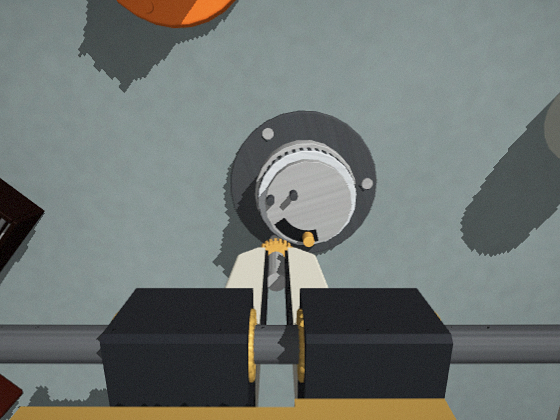

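Run:
```python
from h import *
crop('pics/c2c.png','pics/c2.png',245,140,120,120,5)
```

```text
(no output)
```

View pics/c2c.png

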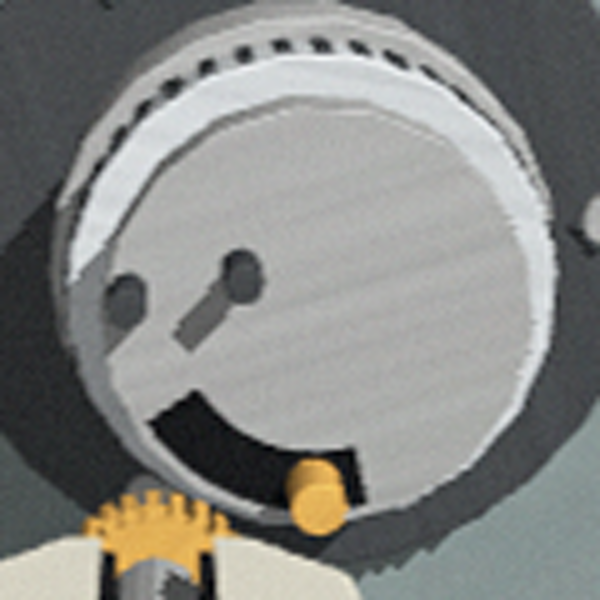

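Run:
```python
from h import *; from shot import load
c=load("c2");c1=load("c1"); 
P=lambda x,y:((x+.5)/5-.5+245,(y+.5)/5-.5+140)
s=130/600
P1=lambda x,y:((x+.5)*s-.5+215,(y+.5)*s-.5+75)
top=atz(c,P(318,312),.058);pin=atz(c,P(321,508),.068);p1=atz(c,P(245,283),.067);p2=atz(c,P(128,302),.067)
for n,a,b in(("top",(302,356),(318,312)),("pin",(434,375),(321,508)),("p1",(257,415),(245,283)),("p2",(268,500),(128,302))):
    print(n,tri((c1,P1(*a)),(c,P(*b))))
print(top,pin,p1,p2)
mod=np.array([[0,0],[7,-10.],[21,-11.]])
for pts in ([top,p1,p2],):
    w=np.array(pts)[:,:2]*1000;mw=w.mean(0);mm=mod.mean(0)
    H=(mod-mm).T@(w-mw);th=np.arctan2(H[0,1]-H[1,0],H[0,0]+H[1,1]);R=np.array([[np.cos(th),-np.sin(th)],[np.sin(th),np.cos(th)]])
    t=mw-R@mm;print(np.degrees(th),t,(w-(mod@R.T+t)),"load",t+R@[15,3],"nest",t+R@[15,0])
    d=pin[:2]*1000-t;print(np.hypot(*d),np.degrees(np.arctan2(d[1],d[0])-th))
```

```text
top (array([0.5449, 0.219 , 0.0537]), [np.float64(0.10537595887605153), np.float64(0.1053759588760339)])
pin (array([0.5609, 0.2053, 0.0665]), [np.float64(0.20412398213622646), np.float64(0.20412398213626207)])
p1 (array([0.5339, 0.2161, 0.0628]), [np.float64(0.30949605637405686), np.float64(0.3094960563740807)])
p2 (array([0.5269, 0.2035, 0.0613]), [np.float64(0.20832435530087176), np.float64(0.2083243553008558)])
[0.5437 0.2196 0.058 ] [0.5604 0.2054 0.068 ] [0.533  0.2164 0.067 ] [0.5258 0.2044 0.067 ]
-112.62399721530191 [544.2205 219.4002] [[-0.5039  0.2025]
 [ 0.7015 -0.4014]
 [-0.1976  0.1989]] load [541.2194 204.4004] nest [538.4503 205.5544]
21.353364536383115 71.71165487078054
```

Request:
{"api": "jog_arm", "payload": {"moves": "0 8 5 8 -0.006 0.004 0;0 0 0 10 0 0 0;0 0 0 4 0 0 0;0 0 0 0 0 0 0"}}

```text
time_s: 7.08
eef_pos: [0.5403, 0.2017, 0.2758]
eef_rot: [[-0.757, 0.654, 0.002], [0.654, 0.757, 0.0], [-0.002, 0.002, -1.0]]
ft_force: [-0.3, 0.4, -1.0]
width: 0.085
```

```bash
python3 shot.py c3
python3 - <<'E'
from h import *
crop('pics/c3c.png','pics/c3.png',220,140,140,140,4)
o=bot.get_obs();print(o['eef_rot'].T@(np.array([.541,.2042,.259])-o['eef_pos'])*1000)
E
```

```text
7.0833 [0.5403 0.2017 0.2758] [[-0.7565019083967994, 0.6539874152834724, 0.0023072153873795738], [0.6539894842537378, 0.7565036129262903, 0.00019523063195356067], [-0.0016177383999763054, 0.0016565869469050724, -0.9999973193174851]] [ -4.8909  37.3977 -31.4939 116.0764  33.3274  35.3966  -9.8392] [-0.0342 -0.0926 -0.0019] [-0.2502  0.3956 -1.017 ] 0.08548675322472661
[ 1.2065  2.3507 16.9932]
```

View pics/c3c.png

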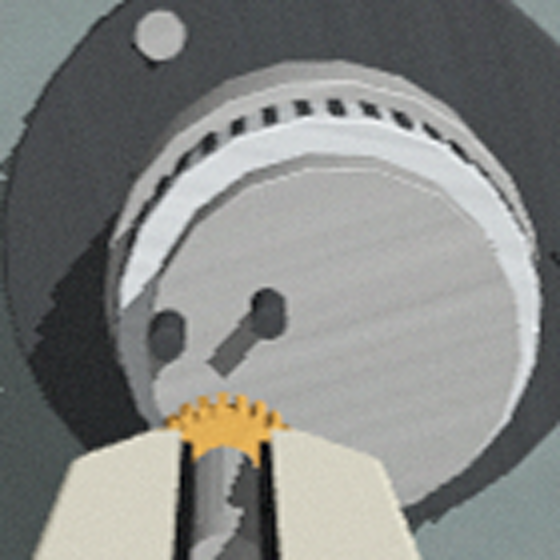

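Request:
{"api": "jog_arm", "payload": {"moves": "0 1.2 2.4 6 0.002 0.002 0;0 0 0 4 0 0 0;0 0 0 0 0 0 0"}}

```text
time_s: 7.38
eef_pos: [0.5412, 0.2042, 0.2659]
eef_rot: [[-0.756, 0.654, 0.001], [0.654, 0.756, -0.0], [-0.001, 0.0, -1.0]]
ft_force: [-0.1, 0.0, -0.6]
width: 0.086
```

```bash
python3 shot.py c4
python3 - <<'E'
from h import *; from shot import load
crop('pics/c4c.png','pics/c4.png',220,140,140,140,4)
o=bot.get_obs();print(o['eef_rot'].T@(np.array([.541,.2042,.259])-o['eef_pos'])*1000)
# predicted pixels if the wheel were at load: disc rim at z=.063 
c=load("c4");L=np.array([.542,.2043])
for z in(.058,.063): print((proj(c,[[L[0]+.01*np.cos(a),L[1]+.01*np.sin(a),z] for a in np.radians([144,54,234])])-[220,140])*4)
E
```

```text
7.3833 [0.5412 0.2042 0.2659] [[-0.7563122653378026, 0.6542105761317367, 0.0005285612376373394], [0.654210576960424, 0.7563124240981147, -0.00019531498268793838], [-0.0005275345582733832, 0.00019807123522250773, -0.9999998412375251]] [ -5.593   38.2415 -30.8155 116.1591  34.0278  34.5676 -10.6229] [ 0.0157 -0.1605 -0.0388] [-0.075   0.0326 -0.5927] 0.08647639920150683
[ 0.0342 -0.2563  7.1984]
[[221.8615 364.6188]
 [300.9663 427.308 ]
 [155.4773 438.9841]]
[[221.8515 377.5556]
 [302.8966 441.6124]
 [153.8431 453.5408]]
```

View pics/c4c.png

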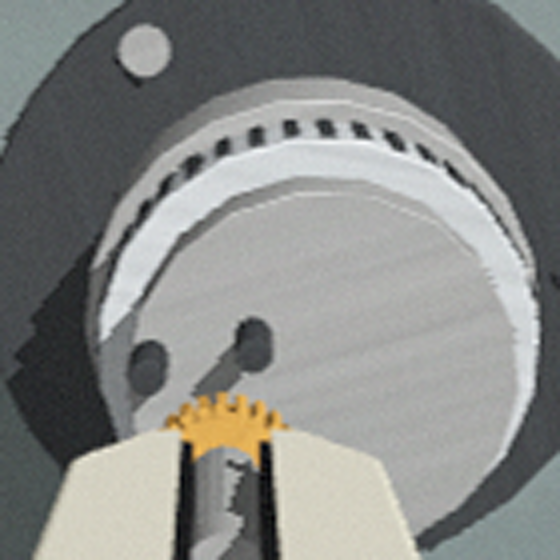

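Request:
{"api": "jog_arm", "payload": {"moves": "0 0 0 4 0 0 0;0 0 0 2 0 0 0;0 0 0 0.5 0 0 0;0 0 0 0 0 0 0"}}

```text
time_s: 7.77
eef_pos: [0.5414, 0.2045, 0.2592]
eef_rot: [[-0.756, 0.654, 0.001], [0.654, 0.756, 0.0], [-0.001, 0.001, -1.0]]
ft_force: [-0.4, -0.3, -0.4]
width: 0.084
```

```bash
python3 shot.py c5
python3 - <<'E'
from h import *
crop('pics/c5c.png','pics/c5.png',220,140,140,140,4)
E
```

```text
7.7667 [0.5414 0.2045 0.2592] [[-0.7564391731647013, 0.6540632550887993, 0.001017666225706645], [0.6540636948065152, 0.7564394646457473, 0.00013950808257813231], [-0.0006785557843594114, 0.0007711479103006955, -0.9999994724463347]] [ -5.9818  38.7526 -30.2849 116.3615  34.6164  33.8032 -11.1366] [-0.0002 -0.1324  0.0403] [-0.3946 -0.2906 -0.4224] 0.0843440267866218
```

View pics/c5c.png

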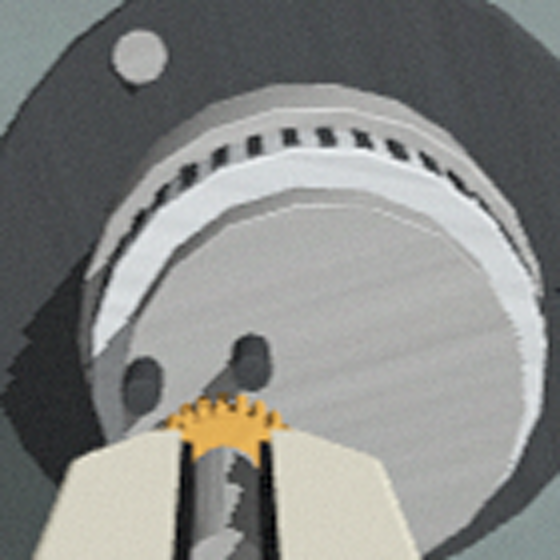

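Request:
{"api": "jog_arm", "payload": {"moves": "0 0 0 0.7 0 0 0;0 0 0 0.5 0 0 0;0 0 0 0 0 0 0"}}

```text
time_s: 8.07
eef_pos: [0.5414, 0.2045, 0.2582]
eef_rot: [[-0.756, 0.654, 0.001], [0.654, 0.756, 0.0], [-0.001, 0.001, -1.0]]
ft_force: [0.9, 0.7, 0.2]
width: 0.086
```

Request:
{"api": "jog_arm", "payload": {"moves": "0 0 0 0.5 0 0 0;0 0 0 0.3 0 0 0;0 0 0 0 0 0 0"}}

```text
time_s: 8.32
eef_pos: [0.5415, 0.2045, 0.2578]
eef_rot: [[-0.756, 0.654, 0.002], [0.654, 0.756, 0.0], [-0.001, 0.001, -1.0]]
ft_force: [0.3, 0.5, -0.6]
width: 0.088
```

Request:
{"api": "jog_arm", "payload": {"moves": "0 0 0 0.6 0 0 0;0 0 0 0.6 0 0 0;0 0 0 0.4 0 0 0"}}

```text
time_s: 8.57
eef_pos: [0.5413, 0.2046, 0.2577]
eef_rot: [[-0.756, 0.654, 0.003], [0.654, 0.756, -0.0], [-0.003, 0.002, -1.0]]
ft_force: [-0.9, -1.6, 4.3]
width: 0.086
```

```bash
python3 shot.py c6
python3 - <<'E'
from h import *
crop('pics/c6c.png','pics/c6.png',220,140,140,140,4)
E
```

```text
8.5667 [0.5413 0.2046 0.2577] [[-0.7562538122291277, 0.6542699732053137, 0.003312650121730258], [0.6542724458057279, 0.7562588102100379, -0.0004226571763632162], [-0.002781752739156262, 0.001847739596352539, -0.9999944238394943]] [ -6.1758  38.826  -30.0469 116.4514  34.8791  33.5284 -11.4083] [-0.1656  0.17   -0.002 ] [-0.9185 -1.5702  4.3332] 0.08600235031998353
```

View pics/c6c.png

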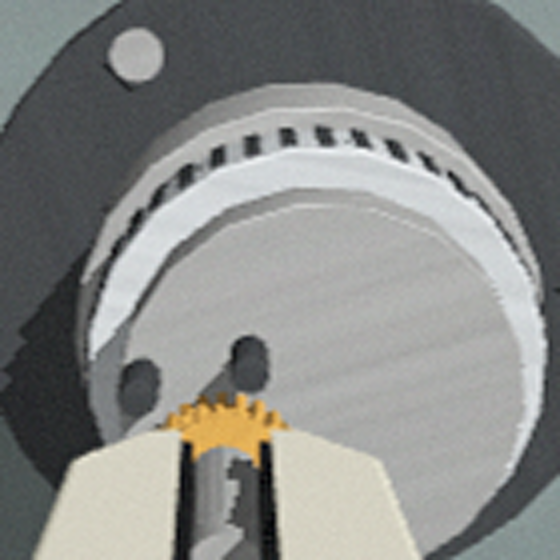

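Request:
{"api": "jog_arm", "payload": {"moves": "0.15 0 0 -0.3 0 0 0;0.25 0 0 0 0 0 0;0.3 0 0 0 0 0 0;0.3 0 0 0 0 0 0;0.3 0 0 -10 0 0 0;0.3 0 0 -25 0 0 0;0.3 0 0 -25 0 0 0;0.5 0 0 0 0 0 0"}}

```text
time_s: 9.28
eef_pos: [0.5407, 0.2051, 0.3201]
eef_rot: [[-0.757, 0.653, -0.001], [0.653, 0.757, -0.001], [-0.0, -0.001, -1.0]]
ft_force: [0.5, 0.7, 0.9]
width: 0.336
```

```bash
python3 shot.py c7
python3 - <<'E'
from h import *
crop('pics/c7c.png','pics/c7.png',210,130,150,150,4)
E
```

```text
9.2833 [0.5407 0.2051 0.3201] [[-0.757232358007149, 0.6531452632466496, -0.0006489109319957559], [0.6531455732059274, 0.7572317763783122, -0.0009471243035315335], [-0.00012723377481092593, -0.001141026472327127, -0.9999993409348608]] [ -2.8401  34.3429 -34.7034 114.0153  29.5965  40.6301  -6.7201] [ 0.0523 -0.1227 -0.0136] [0.4896 0.7494 0.9415] 0.3361061238656197
```

View pics/c7c.png

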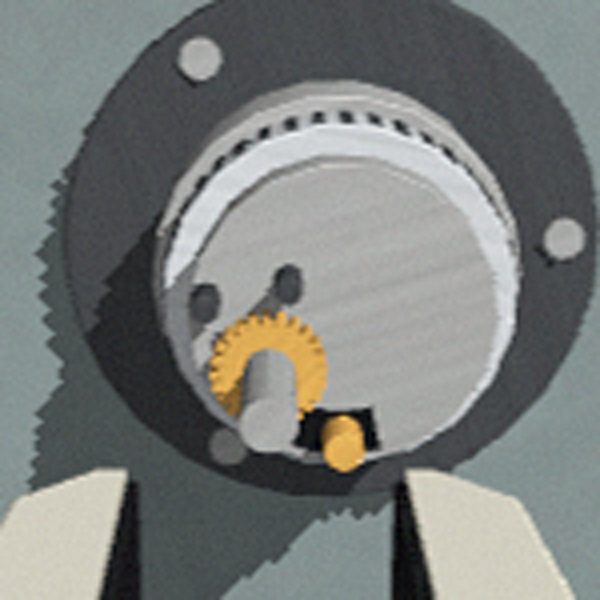

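Run:
```python
from h import *; from shot import load
c=load("c7");P=lambda x,y,k=4,x0=210,y0=130:((x+.5)/k-.5+x0,(y+.5)/k-.5+y0)
def circ(p):
    A=2*(p[1:]-p[0])[:,:2];b=(p[1:,:2]**2).sum(1)-(p[0,:2]**2).sum();x=np.linalg.solve(A,b);return x,np.linalg.norm(p[0,:2]-x)
print(circ(np.array([atz(c,P(*q),.012) for q in((200,58),(565,238),(229,445))])))
print(atz(c,P(344,311),.058), "wheel",atz(c,P(268,372),.063),atz(c,P(271,425),.088))
c1=load("c1");s=130/600
P1=lambda x,y:((x+.5)*s-.5+215,(y+.5)*s-.5+75)
print(circ(np.array([atz(c1,P1(*q),.012) for q in((308,69),(89,445),(506,454))])))
o=bot.get_obs();print(o['eef_rot'].T@(np.array([.545,.2193,.30])-o['eef_pos'])*1000)
```

```text
(array([0.5446, 0.2192]), np.float64(0.04670566532222268))
[0.5439 0.2197 0.058 ] wheel [0.5425 0.2037 0.063 ] [0.5429 0.2039 0.088 ]
(array([0.5451, 0.2189]), np.float64(0.04670608683539648))
[ 6.1742 14.0671 18.4991]
```

Request:
{"api": "jog_arm", "payload": {"moves": "1 3 7 5 0 0 0;1 3 6 5 -0.001 -0.001 0;1 0 0 5 0 0 0;1 0 0 0 0 0 0"}}

```text
time_s: 9.67
eef_pos: [0.5446, 0.2191, 0.3011]
eef_rot: [[-0.756, 0.654, -0.001], [0.654, 0.756, -0.002], [-0.001, -0.002, -1.0]]
ft_force: [-0.3, -0.6, -0.0]
width: 0.649
```

```bash
cat > to.py <<'E'
import sys
from h import *
o=bot.get_obs();R=o['eef_rot'];t=np.array([float(v) for v in sys.argv[1:4]])
zt=R.T@np.array([0,0,-1.])
print("t",round(o['time_s'],2),"pos",o['eef_pos'],"yaw",np.degrees(np.arctan2(R[1,0],R[0,0])),"d(tool mm)",R.T@(t-o['eef_pos'])*1000,"tiltfix",-zt[1],zt[0],"F",o['ft_force'],"T",o['wrist_torque'],"w",o['width'],"q",o['qpos'])
E
python3 to.py .5446 .2191 .2235
```

```text
t 9.67 pos [0.5446 0.2191 0.3011] yaw 139.1551345880984 d(tool mm) [ 0.0674  0.0975 77.552 ] tiltfix -0.0018372184598901208 0.0008922618545884033 F [-0.3254 -0.594  -0.0444] T [-0.0385 -0.1643  0.0148] w 0.6486894177732212 q [ -5.0799  36.1523 -33.3302 113.6963  30.9696  39.2298  -8.8559]
```

Request:
{"api": "jog_arm", "payload": {"moves": "1 0 0 0 -0.002 0.001 0;1 0 0 0 0 0 0;1 0 0 0 0 0 0;1 0 0 0 0 0 0;1 0 0 0 0 0 0;1 0 0 10 0 0 0;1 0 0 12 0 0 0;1 0 0 12 0 0 0;1 0 0 0 0 0 0"}}

```text
time_s: 10.42
eef_pos: [0.5439, 0.2189, 0.2614]
eef_rot: [[-0.757, 0.654, -0.003], [0.654, 0.757, -0.001], [0.002, -0.003, -1.0]]
ft_force: [0.8, -0.3, 0.2]
width: 0.998
```

```bash
python3 to.py .5446 .2191 .2235; python3 shot.py r1
```

```text
t 10.42 pos [0.5439 0.2189 0.2614] yaw 139.19350968619077 d(tool mm) [-0.4565  0.6864 37.8871] tiltfix -0.0027131894065397814 -0.0018920477865149831 F [ 0.7691 -0.3328  0.2225] T [-0.0419 -0.1533  0.018 ] w 0.9976809832983332 q [ -6.9431  39.0448 -30.7178 115.1916  34.0273  34.9836 -11.5342]
10.4167 [0.5439 0.2189 0.2614] [[-0.7569196782125037, 0.6535000591663082, -0.003205215173999489], [0.6535051804613745, 0.7569216018009236, -0.0008172131120947568], [0.0018920477865149831, -0.0027131894065397814, -0.9999945293642449]] [ -6.9431  39.0448 -30.7178 115.1916  34.0273  34.9836 -11.5342] [-0.0419 -0.1533  0.018 ] [ 0.7691 -0.3328  0.2225] 0.9976809832983332
```

View pics/r1.png

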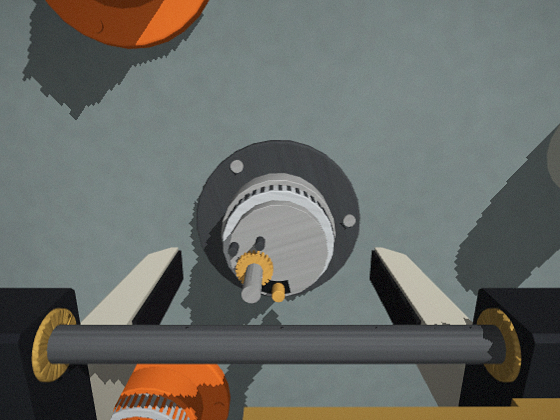

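Request:
{"api": "jog_arm", "payload": {"moves": "1 -0.5 0.7 10 -0.003 -0.002 0;1 0 0 12 0 0 0;1 0 0 8 0 0 0;1 0 0 3 0 0 0;1 0 0 0 0 0 0"}}

```text
time_s: 10.88
eef_pos: [0.5448, 0.2196, 0.2249]
eef_rot: [[-0.757, 0.653, -0.0], [0.653, 0.757, 0.0], [0.0, 0.0, -1.0]]
ft_force: [0.3, 0.4, 0.7]
width: 0.998
```

```bash
python3 to.py .5446 .2191 .2235; python3 shot.py r2
```

```text
t 10.88 pos [0.5448 0.2196 0.2249] yaw 139.23000639110603 d(tool mm) [-0.1646 -0.5189  1.4285] tiltfix 0.00011501467893063057 -0.00018676265129918834 F [0.3056 0.4022 0.6811] T [-0.0441 -0.132   0.0375] w 0.9980474869574825 q [ -9.0276  41.7992 -27.752  116.1668  37.1776  30.8815 -14.2746]
10.8833 [0.5448 0.2196 0.2249] [[-0.7573371417311353, 0.65302408022537, -6.633493919160226e-05], [0.6530240568878195, 0.757337135902785, 0.00020906539678346148], [0.00018676265129918834, 0.00011501467893063057, -0.9999999759456675]] [ -9.0276  41.7992 -27.752  116.1668  37.1776  30.8815 -14.2746] [-0.0441 -0.132   0.0375] [0.3056 0.4022 0.6811] 0.9980474869574825
```

View pics/r2.png

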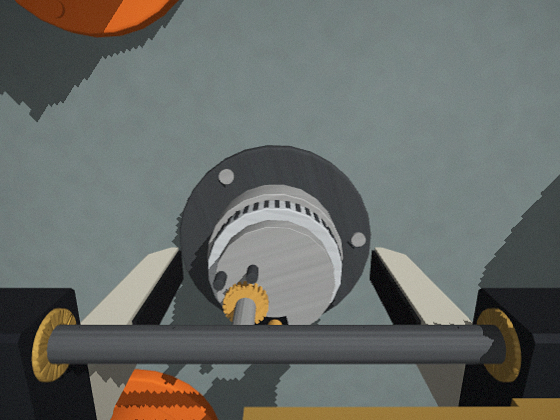

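Request:
{"api": "jog_arm", "payload": {"moves": "0.78 0 -0.5 1 0 0 0;0.75 0 0 0.3 0 0 0;0.75 0 0 0 0 0 0;0.75 0 0 0 0 0 0;0.75 0 0 0 0 0 0"}}

```text
time_s: 11.35
eef_pos: [0.5448, 0.2195, 0.225]
eef_rot: [[-0.757, 0.653, 0.002], [0.653, 0.757, 0.001], [-0.001, 0.002, -1.0]]
ft_force: [0.4, -0.1, -0.9]
width: 0.757
```

```bash
python3 to.py .5446 .2191 .2235; python3 shot.py r3
```

```text
t 11.35 pos [0.5448 0.2195 0.225 ] yaw 139.2334741435026 d(tool mm) [-0.1136 -0.4292  1.4546] tiltfix 0.0019317242357200287 0.000576647441264522 F [ 0.3889 -0.0807 -0.9367] T [-0.034 -0.114  0.037] w 0.7570220761266568 q [ -9.0493  41.7713 -27.7004 116.2162  37.2774  30.7403 -14.3555]
11.35 [0.5448 0.2195 0.225 ] [[-0.7573765510605741, 0.6529761682613078, 0.0016981125904576714], [0.6529781216712531, 0.757375991251543, 0.0010865056026149484], [-0.000576647441264522, 0.0019317242357200287, -0.999997967957538]] [ -9.0493  41.7713 -27.7004 116.2162  37.2774  30.7403 -14.3555] [-0.034 -0.114  0.037] [ 0.3889 -0.0807 -0.9367] 0.7570220761266568
```

View pics/r3.png

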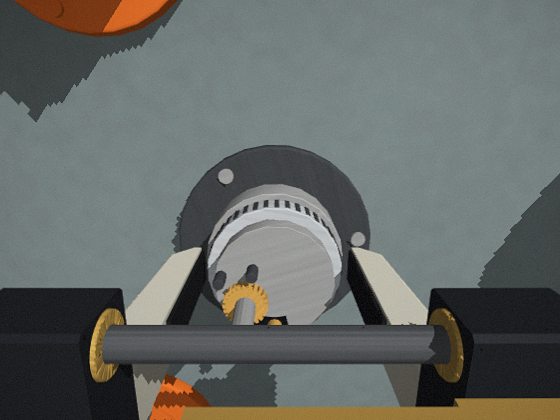

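Request:
{"api": "jog_arm", "payload": {"moves": "0.75 0 -1.2 1 0.002 0.001 0;0.75 0 -0.2 0.3 0 0 0;0.75 0 0 0 0 0 0"}}

```text
time_s: 11.65
eef_pos: [0.5439, 0.2182, 0.224]
eef_rot: [[-0.757, 0.653, 0.0], [0.653, 0.757, 0.0], [0.0, 0.0, -1.0]]
ft_force: [-0.3, 0.3, -0.5]
width: 0.746
```

```bash
python3 to.py .5446 .2191 .2235; python3 shot.py r4; python3 -c "
from h import *
crop('pics/r4c.png','pics/r4.png',180,150,190,150,4)"
```

```text
t 11.65 pos [0.5439 0.2182 0.224 ] yaw 139.2134081336867 d(tool mm) [0.0599 1.0771 0.5238] tiltfix 0.0004729730430218428 -0.0001267985749638387 F [-0.3102  0.2995 -0.524 ] T [-0.0341 -0.1157  0.0149] w 0.7460195194271079 q [ -9.0082  41.8042 -27.6398 116.372   37.326   30.6353 -14.3793]
11.65 [0.5439 0.2182 0.224 ] [[-0.7571479397637674, 0.6532434094263639, 0.00021296126892362071], [0.6532434318334963, 0.7571478219855885, 0.00044094089850742224], [0.0001267985749638387, 0.0004729730430218428, -0.9999998801093036]] [ -9.0082  41.8042 -27.6398 116.372   37.326   30.6353 -14.3793] [-0.0341 -0.1157  0.0149] [-0.3102  0.2995 -0.524 ] 0.7460195194271079
```

View pics/r4c.png

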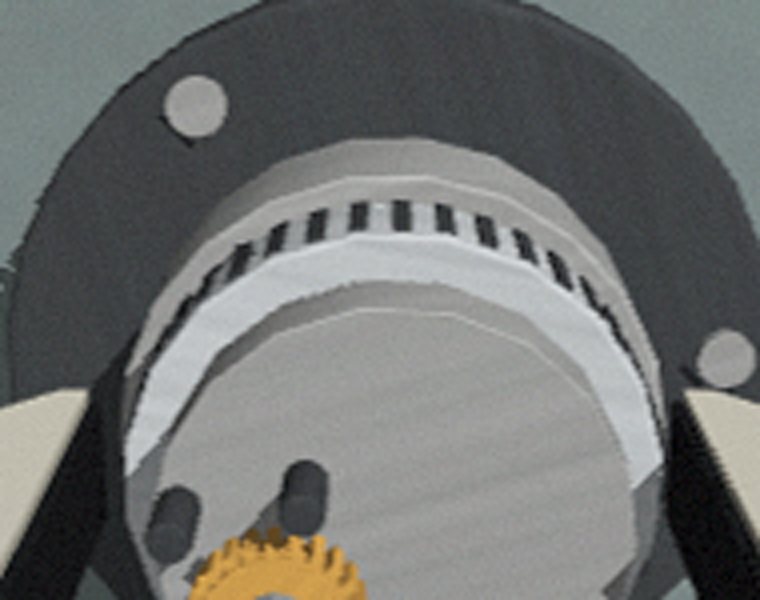

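Request:
{"api": "jog_arm", "payload": {"moves": "0.72 0 0.5 0 0 0 0;0.7 0 0 0 0 0 0;0.6 0 0 0 0 0 0;0.6 0 0 0 0 0 0;0.6 0 0 0 0 0 0"}}

```text
time_s: 12.12
eef_pos: [0.5445, 0.2188, 0.2241]
eef_rot: [[-0.757, 0.653, 0.001], [0.653, 0.757, 0.001], [0.0, 0.001, -1.0]]
ft_force: [0.0, 0.2, 0.1]
width: 0.682
```

```bash
python3 to.py .5446 .2191 .2235
```

```text
t 12.12 pos [0.5445 0.2188 0.2241] yaw 139.21433579888057 d(tool mm) [0.1093 0.2467 0.561 ] tiltfix 0.000993468761867814 -8.079470786827859e-05 F [0.0389 0.212  0.107 ] T [-0.0002 -0.158  -0.0085] w 0.6824698687804902 q [ -9.0282  41.8326 -27.6565 116.2797  37.3092  30.6731 -14.3678]
```

Request:
{"api": "jog_arm", "payload": {"moves": "0.6 0 0 0 0 0 0.04;0.6 0 0 0 0 0 0.04;0.6 0 0 0 0 0 0.04;0.6 0 0 0 0 0 0.04"}}

```text
time_s: 12.45
eef_pos: [0.5445, 0.2188, 0.2241]
eef_rot: [[-0.64, 0.769, 0.0], [0.769, 0.64, 0.001], [0.001, 0.001, -1.0]]
ft_force: [-0.1, 1.0, -0.0]
width: 0.68
```

```bash
python3 to.py .5445 .2188 .2241
```

```text
t 12.45 pos [0.5445 0.2188 0.2241] yaw 129.76746123647607 d(tool mm) [ 0.0549 -0.0142 -0.0185] tiltfix 0.0010358347942412722 -0.0005220649709795677 F [-0.1314  1.0442 -0.0352] T [-0.0744 -0.1399  0.0522] w 0.6795514167408558 q [-10.6165  41.3599 -25.1808 116.3849  34.6471  29.5619 -21.2809]
```

Request:
{"api": "jog_arm", "payload": {"moves": "0.6 0 0 0 0 0 0.04;0.6 0 0 0 0 0 0.04;0.6 0 0 0 0 0 0.04;0.6 0 0 0 0 0 0.04"}}

```text
time_s: 12.78
eef_pos: [0.5445, 0.2188, 0.2241]
eef_rot: [[-0.503, 0.864, 0.001], [0.864, 0.503, 0.001], [0.001, 0.001, -1.0]]
ft_force: [-0.2, 0.2, -0.6]
width: 0.679
```

```bash
python3 to.py .5445 .2188 .2241
```

```text
t 12.78 pos [0.5445 0.2188 0.2241] yaw 120.17533750390766 d(tool mm) [ 0.0163 -0.0358 -0.0242] tiltfix 0.0009416033130224049 -0.000593603016742706 F [-0.1857  0.2399 -0.6003] T [-0.0918 -0.1698  0.2863] w 0.6790609501767114 q [-12.2813  40.9307 -22.6375 116.4944  31.8092  28.5097 -28.1717]
```

Request:
{"api": "jog_arm", "payload": {"moves": "0.6 0 0 0 0 0 0.03;0.6 0 0 0 0 0 0.03;0.6 0 0 0 0 0 0.03"}}

```text
time_s: 13.03
eef_pos: [0.5445, 0.2189, 0.2241]
eef_rot: [[-0.419, 0.908, 0.001], [0.908, 0.419, 0.001], [0.0, 0.001, -1.0]]
ft_force: [0.6, -0.2, -0.5]
width: 0.683
```

```bash
python3 to.py .5445 .2188 .2241; python3 shot.py t1
```

```text
t 13.03 pos [0.5445 0.2189 0.2241] yaw 114.75458822446387 d(tool mm) [-0.0679  0.0042 -0.0411] tiltfix 0.0008571074093467312 -0.00027230703275158894 F [ 0.5926 -0.1585 -0.5372] T [-0.0947 -0.1596  0.3402] w 0.6826664699215701 q [-13.2543  40.7078 -21.1778 116.5645  30.1522  27.9493 -32.0187]
13.0333 [0.5445 0.2189 0.2241] [[-0.4187324444338696, 0.9081094089658739, 0.0006643237821087409], [0.9081096111303504, 0.41873209420169843, 0.0006061832592273446], [0.00027230703275158894, 0.0008571074093467312, -0.9999995956078025]] [-13.2543  40.7078 -21.1778 116.5645  30.1522  27.9493 -32.0187] [-0.0947 -0.1596  0.3402] [ 0.5926 -0.1585 -0.5372] 0.6826664699215701
```

View pics/t1.png

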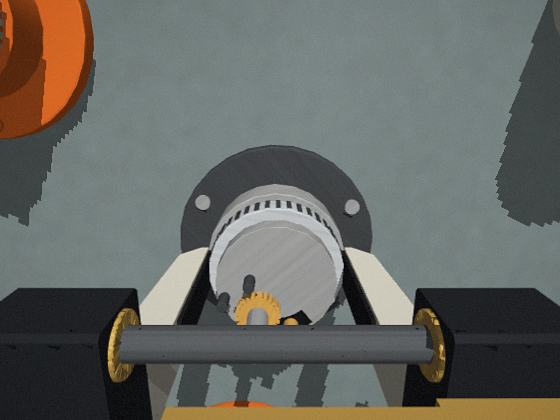

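Request:
{"api": "jog_arm", "payload": {"moves": "0.6 0 0 0 0 0 0.03;0.6 0 0 0 0 0 0.03;0.6 0 0 0 0 0 0.03;0.6 0 0 0 0 0 0.03"}}

```text
time_s: 13.42
eef_pos: [0.5445, 0.2189, 0.2241]
eef_rot: [[-0.296, 0.955, 0.001], [0.955, 0.296, 0.001], [0.0, 0.001, -1.0]]
ft_force: [0.6, 0.4, -0.3]
width: 0.678
```

```bash
python3 to.py .5445 .2188 .2241
```

```text
t 13.42 pos [0.5445 0.2189 0.2241] yaw 107.22117987432405 d(tool mm) [-0.0684 -0.0191 -0.0247] tiltfix 0.000906699001996488 -0.00047450390284220034 F [ 0.6471  0.4123 -0.3145] T [-0.1132 -0.1513  0.3819] w 0.6779387662943032 q [-14.5586  40.4327 -19.2003 116.6489  27.7597  27.2173 -37.2538]
```

Request:
{"api": "jog_arm", "payload": {"moves": "0.6 0 0 0 0 0 0.03;0.6 0 0 0 0 0 0.03"}}

```text
time_s: 13.58
eef_pos: [0.5445, 0.2188, 0.2241]
eef_rot: [[-0.232, 0.973, 0.001], [0.973, 0.232, 0.001], [0.001, 0.001, -1.0]]
ft_force: [1.3, -0.5, 0.7]
width: 0.678
```

```bash
python3 to.py .5445 .2188 .2241;python3 shot.py t2
```

```text
t 13.58 pos [0.5445 0.2188 0.2241] yaw 103.40766783868429 d(tool mm) [-0.0498  0.0013 -0.0432] tiltfix 0.0008296895106415886 -0.0005209643021018449 F [ 1.2684 -0.5157  0.6511] T [-0.0597 -0.1736  0.308 ] w 0.6783947709005375 q [-15.2211  40.3069 -18.1986 116.6952  26.5152  26.868  -39.8684]
13.5833 [0.5445 0.2188 0.2241] [[-0.23187805560584082, 0.9727446203158893, 0.0006862761479376658], [0.9727447228973543, 0.23187758680349535, 0.0006991520127302448], [0.0005209643021018449, 0.0008296895106415886, -0.9999995201056407]] [-15.2211  40.3069 -18.1986 116.6952  26.5152  26.868  -39.8684] [-0.0597 -0.1736  0.308 ] [ 1.2684 -0.5157  0.6511] 0.6783947709005375
```

View pics/t2.png

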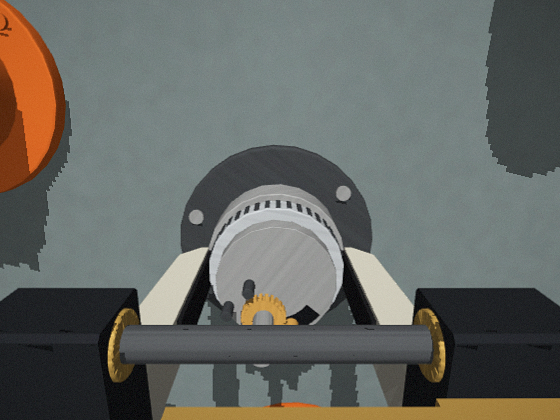

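```bash
cat > avg.py <<'E'
from h import *
T=[];F=[]
for i in range(16):
    get_image("side");o=bot.get_obs();T.append(o['wrist_torque']);F.append(o['ft_force'])
T=np.array(T);R=o['eef_rot'];print("t",o['time_s'],"yaw",np.degrees(np.arctan2(R[1,0],R[0,0])),"first Tz",T[:4,2],"mean",T[2:].mean(0),"sd",T[2:,2].std(),"se",T[2:,2].std()/14**.5,np.mean(F,0),o['eef_pos'])
E
python3 avg.py
```

```text
t 14.4333 yaw 103.59413472742163 first Tz [ 0.0008 -0.0579 -0.114  -0.0451] mean [-0.0414 -0.1335 -0.0407] sd 0.026524033022086325 se 0.007088846006008946 [ 0.3775 -0.1885 -0.1599] [0.5445 0.2188 0.2241]
```

Request:
{"api": "jog_arm", "payload": {"moves": "0.6 0 0 0 0 0 0.02;0.6 0 0 0 0 0 0.02;0.6 0 0 0 0 0 0.02"}}

```text
time_s: 14.68
eef_pos: [0.5445, 0.2189, 0.2241]
eef_rot: [[-0.174, 0.985, 0.001], [0.985, 0.174, 0.001], [0.001, 0.001, -1.0]]
ft_force: [0.3, -0.1, -0.7]
width: 0.679
```

```bash
python3 to.py .5445 .2188 .2241;python3 avg.py
python3 - <<'E'
from h import *
for n in("side","top"): cv2.imwrite(f"pics/{n}1.png",cv2.cvtColor(get_image(n),cv2.COLOR_RGB2BGR))
a=cv2.resize(cv2.imread("pics/side1.png")[255:325,220:290],None,fx=5,fy=5,interpolation=2);b=cv2.resize(cv2.imread("pics/top1.png")[195:265,170:240],None,fx=5,fy=5,interpolation=2)
cv2.imwrite("pics/s1c.png",np.hstack([a,b]))
E
```

```text
t 14.68 pos [0.5445 0.2189 0.2241] yaw 100.00982101686185 d(tool mm) [-0.0596  0.0239 -0.0475] tiltfix 0.0009020722732948376 -0.0005368010043906456 F [ 0.2591 -0.0893 -0.6831] T [-0.0598 -0.1813  0.3222] w 0.6793979705135005 q [-15.8165  40.1995 -17.3059 116.7392  25.3991  26.5619 -42.1925]
t 15.4833 yaw 100.09950832679435 first Tz [0.2313 0.0719 0.0793 0.0596] mean [-0.0769 -0.1431  0.0648] sd 0.025545362917005515 se 0.006827285418302486 [0.6396 0.0154 0.037 ] [0.5445 0.2188 0.2241]
```

View pics/s1c.png

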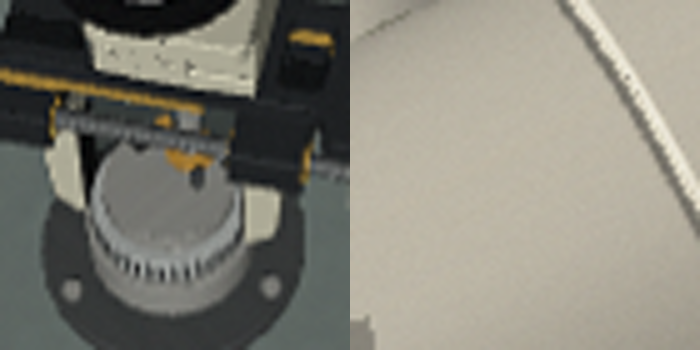

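Request:
{"api": "jog_arm", "payload": {"moves": "0.6 0 0 0 0 0 0.02;0.6 0 0 0 0 0 0.02;0.6 0 0 0 0 0 0.02"}}

```text
time_s: 15.83
eef_pos: [0.5445, 0.2188, 0.2241]
eef_rot: [[-0.113, 0.994, 0.001], [0.994, 0.113, 0.001], [0.001, 0.001, -1.0]]
ft_force: [0.8, -0.7, -0.1]
width: 0.681
```

```bash
python3 to.py .5445 .2188 .2241;python3 avg.py; python3 shot.py t3;python3 -c "
from h import *
crop('pics/t3c.png','pics/t3.png',200,220,150,110,5)"
```

```text
t 15.83 pos [0.5445 0.2188 0.2241] yaw 96.47838757851848 d(tool mm) [-0.0431  0.0227 -0.0423] tiltfix 0.0008615412603036122 -0.0007094149651532027 F [ 0.7547 -0.6832 -0.149 ] T [-0.0992 -0.1441  0.3585] w 0.6810537394707242 q [-16.4213  40.0964 -16.3924 116.7802  24.2097  26.2619 -44.5735]
t 16.6333 yaw 96.58805843658766 first Tz [0.2266 0.1267 0.1141 0.1012] mean [-0.0721 -0.1248  0.0682] sd 0.02981672255394117 se 0.007968854299524512 [0.2755 0.0848 0.0733] [0.5445 0.2188 0.2241]
16.6333 [0.5445 0.2188 0.2241] [[-0.11473008036461328, 0.9933964359662569, 0.0007277836683884718], [0.9933964456611506, 0.11472949302037472, 0.000803230403173999], [0.0007144279684701009, 0.0008151323980947834, -0.9999994125757532]] [-16.3998  40.0995 -16.4228 116.7784  24.2436  26.2738 -44.4956] [-0.063  -0.1538  0.0716] [0.3614 0.5311 0.5538] 0.6802377829624414
```

View pics/t3c.png

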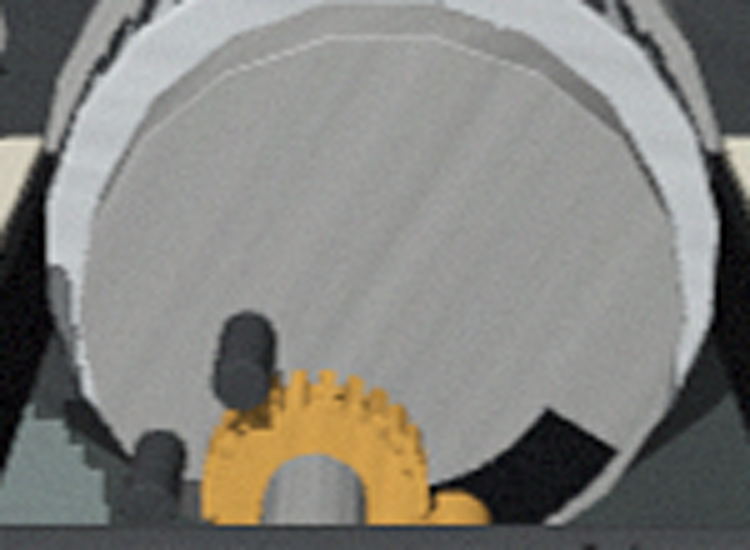

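Request:
{"api": "jog_arm", "payload": {"moves": "0.6 0 0 0 0 0 0.02;0.6 0 0 0 0 0 0.02;0.6 0 0 0 0 0 0.02"}}

```text
time_s: 16.93
eef_pos: [0.5445, 0.2188, 0.2241]
eef_rot: [[-0.052, 0.999, 0.001], [0.999, 0.052, 0.001], [0.001, 0.001, -1.0]]
ft_force: [0.3, -0.4, 0.3]
width: 0.681
```

```bash
python3 to.py .5445 .2188 .2241;python3 avg.py; python3 shot.py t4;python3 -c "
from h import *
crop('pics/t4c.png','pics/t4.png',200,220,150,110,5)"
```

```text
t 16.93 pos [0.5445 0.2188 0.2241] yaw 92.96339977086419 d(tool mm) [ 0.0211 -0.0087 -0.03  ] tiltfix 0.0009081694544862197 -0.0008185082372864953 F [ 0.3317 -0.4341  0.3273] T [-0.0587 -0.1556  0.335 ] w 0.6810963239045342 q [-17.0222  39.9992 -15.4805 116.8213  23.0159  25.9731 -46.9273]
t 17.7333 yaw 93.07534098377596 first Tz [0.2284 0.0725 0.0389 0.0633] mean [-0.0708 -0.1198  0.0734] sd 0.031299693371083195 se 0.008365194921833772 [ 0.3144 -0.1917 -0.0304] [0.5445 0.2188 0.2241]
17.7333 [0.5445 0.2188 0.2241] [[-0.05364903773407783, 0.9985595106190924, 0.0008273465817668681], [0.9985594982997718, 0.05364830153693549, 0.0008877485625275329], [0.0008420840312562112, 0.0008737816437386829, -0.9999992636997906]] [-17.0054  40.0011 -15.5119 116.8178  23.0484  25.9861 -46.8513] [-0.079  -0.1383  0.0938] [-0.0954 -0.9917  0.6253] 0.6798718471810378
```

View pics/t4c.png

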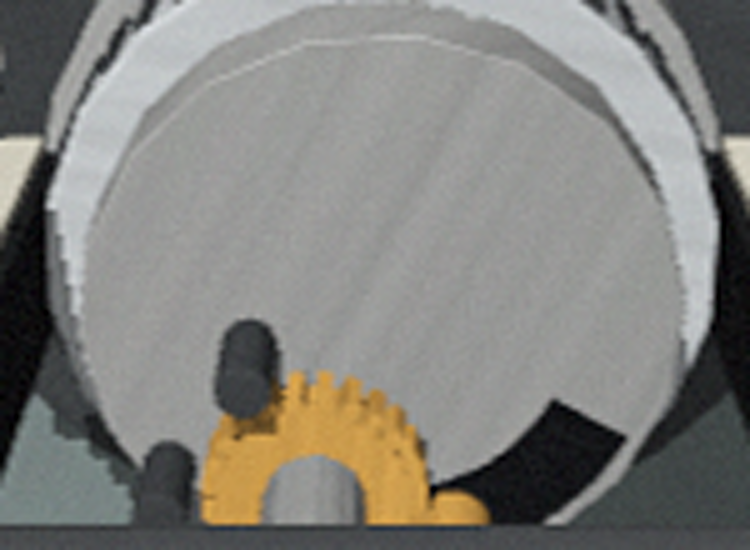

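Request:
{"api": "jog_arm", "payload": {"moves": "0.6 0 0 0 0 0 0.02;0.6 0 0 0 0 0 0.02;0.6 0 0 0 0 0 0.02"}}

```text
time_s: 18.03
eef_pos: [0.5445, 0.2188, 0.2241]
eef_rot: [[0.01, 1.0, 0.001], [1.0, -0.01, 0.001], [0.001, 0.001, -1.0]]
ft_force: [0.8, -0.9, -0.1]
width: 0.681
```

```bash
python3 to.py .5445 .2188 .2241;python3 avg.py; python3 shot.py t5;python3 -c "
from h import *
crop('pics/t5c.png','pics/t5.png',200,220,150,110,5)"
```

```text
t 18.03 pos [0.5445 0.2188 0.2241] yaw 89.45048192128306 d(tool mm) [ 0.0004  0.0126 -0.0266] tiltfix 0.0008658289685934738 -0.0009850911369642845 F [ 0.7927 -0.9046 -0.0822] T [-0.0906 -0.171   0.3618] w 0.6812684513686642 q [-17.6272  39.9094 -14.5767 116.8645  21.8021  25.6966 -49.2678]
t 18.8333 yaw 89.55684297856698 first Tz [0.2272 0.1201 0.0663 0.0904] mean [-0.092  -0.1105  0.0757] sd 0.0221107826911789 se 0.00590935524170021 [ 0.2609 -0.0121  0.1437] [0.5445 0.2188 0.2241]
18.8333 [0.5445 0.2188 0.2241] [[0.007734468634778072, 0.9999697879736308, 0.0007753289039536678], [0.9999696521601142, -0.007735187300150984, 0.0009282436164486553], [0.0009342128866192744, 0.0007681259032593275, -0.999999268614172]] [-17.6065  39.9145 -14.6055 116.8616  21.8368  25.7104 -49.1937] [-0.1321 -0.0838  0.0532] [ 0.3258 -0.4168 -1.0523] 0.6805913064748208
```

View pics/t5c.png

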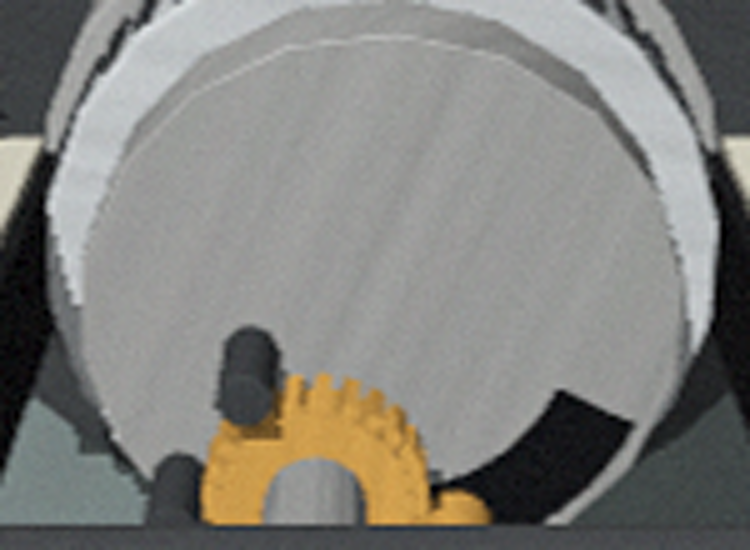

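Request:
{"api": "jog_arm", "payload": {"moves": "0.6 0 0 0 0 0 0.02;0.6 0 0 0 0 0 0.02"}}

```text
time_s: 19.05
eef_pos: [0.5445, 0.2188, 0.2241]
eef_rot: [[0.049, 0.999, 0.001], [0.999, -0.049, 0.001], [0.001, 0.001, -1.0]]
ft_force: [-0.4, -0.7, 0.1]
width: 0.681
```

```bash
python3 to.py .5445 .2188 .2241;python3 avg.py; python3 shot.py t6;python3 -c "
from h import *
crop('pics/t6c.png','pics/t6.png',200,220,150,110,5)"
```

```text
t 19.05 pos [0.5445 0.2188 0.2241] yaw 87.19207191034279 d(tool mm) [ 0.0149 -0.0083 -0.0177] tiltfix 0.0008302257181662066 -0.0010707122836191483 F [-0.4025 -0.7487  0.0927] T [-0.0861 -0.0961  0.3295] w 0.6814933349138989 q [-18.0083  39.8559 -14.0027 116.8888  21.0203  25.5306 -50.7661]
t 19.85 yaw 87.28421229569827 first Tz [0.2724 0.1445 0.1683 0.1906] mean [-0.1107 -0.1049  0.1388] sd 0.03034307724341717 se 0.008109528507520296 [ 0.496  -0.3894 -0.1597] [0.5445 0.2188 0.2241]
19.85 [0.5445 0.2188 0.2241] [[0.04738166371946121, 0.9988765165568265, 0.0008262048630736993], [0.9988762935203658, -0.04738250026080166, 0.001024164074177367], [0.001062161094936947, 0.0007767498535593898, -0.9999991342363618]] [-17.9995  39.8596 -14.0229 116.8892  21.0458  25.5359 -50.7038] [-0.1029 -0.0572  0.1361] [ 1.1133 -0.0122  0.1429] 0.6768601305118557
```

View pics/t6c.png

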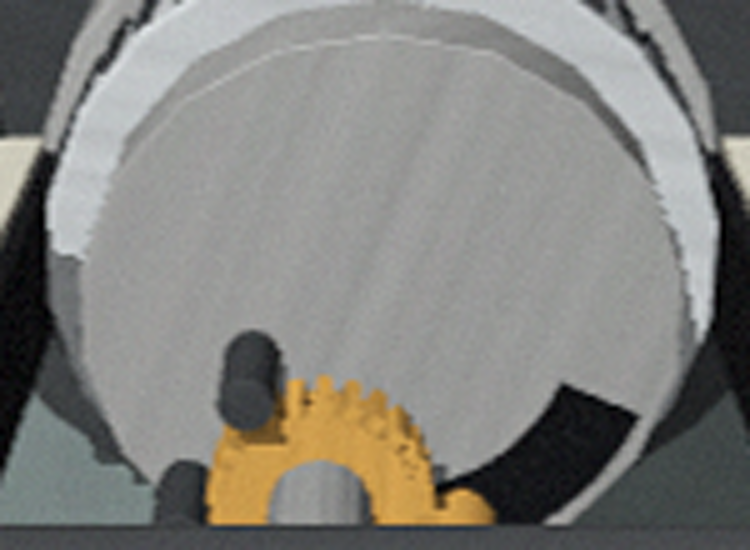

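Request:
{"api": "jog_arm", "payload": {"moves": "0.6 0 0 0 0 0 0.02;0.6 0 0 0 0 0 0.02"}}

```text
time_s: 20.07
eef_pos: [0.5445, 0.2188, 0.2241]
eef_rot: [[0.089, 0.996, 0.001], [0.996, -0.089, 0.001], [0.001, 0.001, -1.0]]
ft_force: [0.0, 0.1, 0.4]
width: 0.679
```

```bash
python3 to.py .5445 .2188 .2241;python3 avg.py;python3 avg.py
```

```text
t 20.07 pos [0.5445 0.2188 0.2241] yaw 84.91284043001748 d(tool mm) [ 0.0228  0.0172 -0.0383] tiltfix 0.0007410534468809013 -0.0011084692966717704 F [0.0388 0.0697 0.3799] T [-0.1657 -0.1019  0.4133] w 0.6792548176974196 q [-18.4008  39.8054 -13.4165 116.9184  20.2175  25.3642 -52.2678]
t 20.8667 yaw 85.00059499288645 first Tz [0.3029 0.2737 0.1612 0.1989] mean [-0.1069 -0.1056  0.1817] sd 0.022222678992057474 se 0.005939260786038424 [ 0.531  -0.2592  0.0517] [0.5445 0.2188 0.2241]
t 21.6667 yaw 84.99986675916654 first Tz [0.2326 0.1976 0.1853 0.2211] mean [-0.1318 -0.1147  0.1895] sd 0.029696014968051614 se 0.007936593840211418 [ 0.7594 -0.285   0.1408] [0.5445 0.2188 0.2241]
```

Request:
{"api": "jog_arm", "payload": {"moves": "0.6 0 0 0 0 0 0.015;0.6 0 0 0 0 0 0.015"}}

```text
time_s: 21.83
eef_pos: [0.5445, 0.2188, 0.2241]
eef_rot: [[0.118, 0.993, 0.001], [0.993, -0.118, 0.001], [0.001, 0.001, -1.0]]
ft_force: [1.9, -0.7, 0.6]
width: 0.681
```

```bash
python3 to.py .5445 .2188 .2241;python3 avg.py;python3 avg.py; python3 shot.py t7;python3 -c "
from h import *
crop('pics/t7c.png','pics/t7.png',200,220,150,110,5)"
```

```text
t 21.83 pos [0.5445 0.2188 0.2241] yaw 83.23447178618433 d(tool mm) [ 0.0117  0.0034 -0.0266] tiltfix 0.000787590059231428 -0.0011463695102697795 F [ 1.8685 -0.6781  0.6228] T [-0.1309 -0.1873  0.4429] w 0.6809494290397006 q [-18.6911  39.7683 -12.9842 116.9369  19.627   25.2447 -53.3735]
t 22.6333 yaw 83.29327727955298 first Tz [0.4259 0.2918 0.3311 0.295 ] mean [-0.1298 -0.1193  0.2822] sd 0.032223045618070975 se 0.008611971190086354 [ 0.8683 -0.3482  0.17  ] [0.5445 0.2188 0.2241]
t 23.4333 yaw 83.29440351379762 first Tz [0.264  0.3205 0.2844 0.3262] mean [-0.128  -0.1273  0.2842] sd 0.03146247065950553 se 0.008408698982092663 [ 0.8363 -0.4006  0.213 ] [0.5445 0.2188 0.2241]
23.4333 [0.5445 0.2188 0.2241] [[0.1167676750775765, 0.9931588633570507, 0.0008844163661819881], [0.993158640563293, -0.11676854857780637, 0.00101031554696158], [0.0011066758556699417, 0.0007603935584159395, -0.9999990985346872]] [-18.68    39.769  -12.9979 116.935   19.6448  25.2527 -53.3288] [-0.132  -0.1091  0.2326] [ 0.7259 -0.5036  0.9309] 0.6804973993260487
```

View pics/t7c.png

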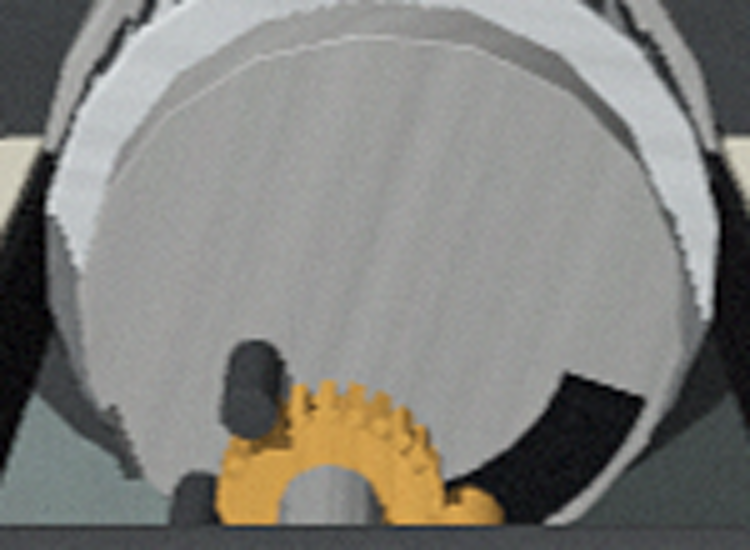

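Run:
```python
from h import *; from shot import load
th=np.radians(-113.2);R=np.array([[np.cos(th),-np.sin(th)],[np.sin(th),np.cos(th)]]);C=np.array([.5448,.2192])
def W(x,y,z): return [*(C+R@np.array([x,y])/1000),z]
for n in "t3 t4 t5 t6 t7".split():
    c=load(n)
    def px(p): return (proj(c,p)-[200,220]+.5)*5-.5
    a=np.linspace(0,2*np.pi,181)
    out=[n,"p1top",px([W(7,-10,.067)])[0],"p2top",px([W(21,-11,.067)])[0]]
    for d in(0,1):
        rim=px([W(15+10*np.cos(t),d+10*np.sin(t),.063) for t in a]);rim=rim
        out+=[f"d{d} L,R,top",rim[:,0].min(),rim[:,0].max(),rim[:,1].min()]
    print(*[np.round(o,0) if not isinstance(o,str) else o for o in out])
```

```text
t3 p1top [234. 386.] p2top [145. 509.] d0 L,R,top 180.0 410.0 382.0 d1 L,R,top 190.0 420.0 387.0
t4 p1top [235. 394.] p2top [155. 522.] d0 L,R,top 189.0 419.0 387.0 d1 L,R,top 200.0 429.0 392.0
t5 p1top [236. 402.] p2top [165. 534.] d0 L,R,top 198.0 428.0 391.0 d1 L,R,top 209.0 439.0 395.0
t6 p1top [238. 408.] p2top [172. 541.] d0 L,R,top 204.0 434.0 393.0 d1 L,R,top 215.0 445.0 397.0
t7 p1top [240. 417.] p2top [186. 553.] d0 L,R,top 215.0 445.0 397.0 d1 L,R,top 226.0 456.0 400.0
```

Request:
{"api": "jog_arm", "payload": {"moves": "0.95 0 0 0 0 0 0;0.95 0 0 0 0 0 0;0.95 0 0 0 0 0 0;0.95 0 0 0 0 0 0;0.95 0 0 -4 0 0 0;0.95 0 0 -12 0 0 0;0.95 0 0 -20 0 0 0;0.95 0 0 -25 0 0 0;0.95 0 0 -25 0 0 0;0.95 0 0 -25 0 0 0;0.95 0 0 0 0 0 0"}}

```text
time_s: 24.4
eef_pos: [0.5432, 0.2191, 0.3426]
eef_rot: [[0.118, 0.993, -0.004], [0.993, -0.118, 0.0], [-0.0, -0.004, -1.0]]
ft_force: [0.4, 0.3, 0.6]
width: 0.95
```

```bash
python3 to.py .5445 .2188 .2241; python3 shot.py f1;python3 -c "
from h import *
crop('pics/f1c.png','pics/f1.png',200,110,150,150,4)"
```

```text
t 24.4 pos [0.5432 0.2191 0.3426] yaw 83.24891300126045 d(tool mm) [ -0.164    1.7546 118.5261] tiltfix -0.0036118382306483568 0.00018023242222930843 F [0.4183 0.2605 0.6115] T [-0.0582 -0.1449  0.0227] w 0.9500739727821613 q [-14.6949  30.2454 -18.4701 112.7063  14.3679  39.412  -48.7634]
24.4 [0.5432 0.2191 0.3426] [[0.1175562357311186, 0.9930596728833201, -0.0036079819293658045], [0.9930662107619027, -0.11755611731198251, 0.00024561255620274465], [-0.00018023242222930843, -0.0036118382306483568, -0.9999934610490557]] [-14.6949  30.2454 -18.4701 112.7063  14.3679  39.412  -48.7634] [-0.0582 -0.1449  0.0227] [0.4183 0.2605 0.6115] 0.9500739727821613
```

View pics/f1c.png

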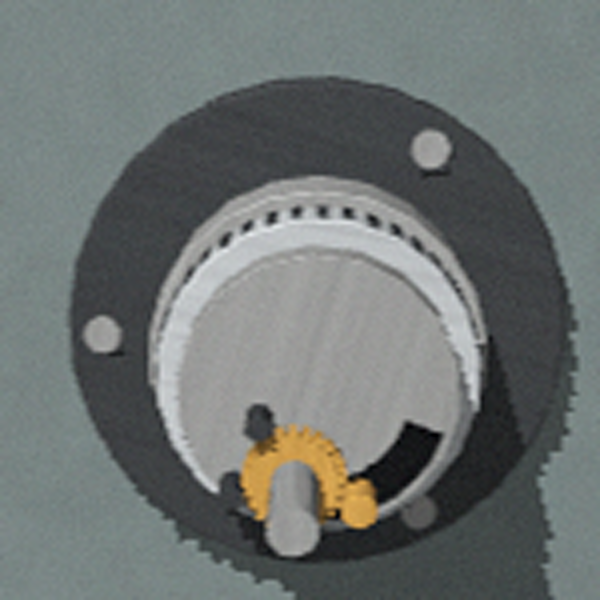

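```bash
python3 -c "
from cell import order,bot
print(order.hand_in());print(bot.get_obs()['time_s'])"
```

```text
the job is handed in; nothing more can be done
None
the job is handed in; nothing more can be done
```

I set the brass wheel pinion up on the steel clamp and turned the ring clockwise until the pin pressed it against both posts. I then let go, raised the gripper clear and handed in at about 24 s.

- **Final view:** The last wrist picture shows the wheel upright, touching both posts and the pin. The fingers were well clear above. The only things touched were the wheel and the ring, and I saw no sign of contact with the collars: side forces stayed under about 2 N and the fingertips were about 6 mm above the lower collar.
- **Clamping force:** This is an estimate, not a measurement, and the checks disagree somewhat:
  - The turn past first contact was about 0.11–0.12 rad, which suggests 8–9 N.
  - The torque while turning suggests about 6–7 N, with noise of about ±1.5 N.
  - The torque after the last small step suggests about 10–12 N. The drag left when the hand stops varied from step to step, so I trust this one least.
- **Overall:** I take it as near 9 N and below the 16 N limit.

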